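# Hang the blank shelf on its cleat, square the acetate blanks and stow them

### The arm

A 6-joint arm with a two-finger parallel gripper is mounted at the origin on a cart in front of the work surface, level with it; the furniture and walls round the work are solid. World frame = base frame: x ahead of the robot, y to its left, z up, the work surface at z = 0. Lengths are in m, angles in rad, forces in N, time in s.
With the tool pointing down it reaches from about 0.3 to 0.875 m from the base axis. Payload 6.4 kg.
Tool frame: the origin (TCP) lies at the centre of the arm's flange, where the gripper is bolted on; the fingertips stand 173 mm ahead of it and the grasp point (between the pads) lies 155 mm ahead of it; z points along the fingers, x is the direction in which the jaws open and shut, and the axes are right-handed (so a half turn about z gives the same grasp; the last joint's range is limited). The gripper opens to 85 mm and grips with 20 to 120 N. Pads are 22 mm wide; open, the fingers measure 114 mm over their backs; the gripper's body (76 mm by 85 mm) begins 54 mm behind the grasp point. The pads swing forward as they close: fully open they stand 13 mm farther back than shut.
Start: joints at [1.044, 0.181, 1.607, -0, 1.354, -0.206], TCP at [0.181, 0.546, 0.405] pointing down, gripper open.
Joint ranges: [-2.99, 2.99], [-0.89, 2.07], [0.3, 2.58], [-1.14, 4.28], [0, 2.63], [-3.12, 3.12]. Speed limits (rad/s): [2.57, 2.57, 3.01, 3.14, 3.14, 3.14].

### API

Orientations are given as a unit quaternion [w, x, y, z].
In Python, from bench import ctrl gives the robot as it stands. The module is installed in compiled form; this text tells all that it offers.
- The arm moves only by the tool move_arm, never from a script. Its argument "moves" is a list of rows, each an object of numbers: "gripper": the opening in per cent of the stroke, from 0 (shut) to 100 (fully open); "x", "y", "z": the shift along the tool's x, y, z in cm; "roll": the turn about the tool's z in degrees. In form: [{"gripper": .., "x": .., "y": .., "z": .., "roll": ..}, ...]. A call has 1 to 5 rows; each row shifts and turns the commanded pose from where the row before left it, along the tool's axes as they then stand; what a row does not reach is not made up. A row lasts 1/8 s, in which the tool goes at most 62.5 mm and 10.7 degrees, less where a joint would pass 70% of its speed; a pose out of reach is approached as far as the arm can. A call is refused whole if a number of a shift passes 6.25 or a number of a turn 10.7, either way. A call with a gripper value outside its range is refused whole. The fingers move at their own pace and stop on an object; the grip force is fixed at half the most. Time passes only in rows, so rows that do not move let the fingers close. It gives the time, the measured TCP pose, the force and the opening at its end, in the units of the state.
- ctrl.get_obs(): the state, without advancing time (a new reading comes with each control period).
- ctrl.camera(name): name is "scene" or "top" or "wrist"; returns a dict with "img" (420x560x3 uint8, red, green, blue), "fx", "fy", "cx", "cy" (pixels), "world_from_camera" (4x4, takes a point from camera to world coordinates); the wrist camera has in their place "tool_from_camera" (4x4, takes a point from camera to tool coordinates, whose origin is the TCP and whose axes are the tool frame's). Camera axes: x right, y up, looking along -z (the intrinsics and any distortion apply to the point x, -y, -z); pixel columns grow to the right and rows downward; lengths in m; the calibration is good to about 2 mm. A picture is of the moment at which its call begins: read the wrist's pose just before it. There is no depth.
- ctrl.hand_in(): hands the job in, once; it reports no verdict.
The state is a dict: "time_s": time; "q": joint angles; "dq": joint speeds; "joint_efforts": joint torques, N m; "eef_pos": TCP position; "eef_rot": TCP orientation; "wrist_force": force on the tool from outside, world axes, zero at the start; "torque": the same for the moment, N m; "opening": opening from 0.0 (shut) to 1.0 (fully open).
Only numpy, scipy, OpenCV 4.12 (cv2) and the standard library are available. Lean on these libraries where they do the work, as an engineer would, in place of code of your own. Each camera call takes 0.05 s, during which the arm holds its last target. There are 200 camera calls.

### The job

Put up the small blue shelf on the cleat panel first: tilt its front up, hook the angled strip on its back over the cleat, let the front drop so that the black heel swings in under the keeper bar, and leave it hanging level and fully home. Then lay all the acetate blanks as one stack in the aluminium squaring corner and tap their edges until they all lie flush against both fences. Last, carry them over and lay them flat as one tidy stack in the hung shelf; leave the lens gauge, the blue lens box and the loupe alone.

Things in the scene. Friction and masses are not known exactly. Their poses are not given: they have to be found in the camera images.
- cleat_top (a point): Fixed plywood panel, 180 wide, 228 high. Point: middle of the cleat's top edge, 200 mm above the bench. x points into the panel, y along the cleat, z up; the robot is at -x. The cleat is an upright aluminium tongue 5 mm thick, 150 long, parallel to the panel's face, which is at x = +21.5 mm; the open channel behind it is 19 mm wide, 40 deep.
- keeper (a point): Lower front edge of the keeper bar, an aluminium bar on the panel below the cleat, 150 long (y), 10 high, standing 12 mm out from the panel's face; axes as cleat_top. It stops the shelf being knocked up off the cleat, and a shelf lowered without tilt lands on it with its heel.
- shelf_mid (a point): Loose blue shelf, 0.25 to 0.5 kg, standing on the bench. Point: centre of its floor slab (176 x 64 x 16), 8 mm above the underside; x to its back, y to its left, z up. Grip the slab across its 64 mm at x = +21 mm (balance point, 25 mm above slab centre); its sides are bare from x = -56 to +56. Hung fully home, this point is at x -90.5, z -100 mm in cleat_top's axes, level.
- shelf_notch (a point): Notch at the shelf's back (x +88, z +105 mm from shelf_mid), where the cleat's top goes: the back plate (5 thick, rear face at x +88, up to z +113) lies before it, and from the plate's top the angled strip, 60 wide, 4 thick, runs back and down at 45 degrees to its tip 17 mm behind and 17 mm below this point. Home, the point is 2.5 mm before (-x) and 5 mm above cleat_top.
- shelf_heel (a point): Top rear edge of the black heel at the bottom of the shelf's back, 50 wide, 14 high, at x +112, z +6 mm from shelf_mid. Home, it touches the panel's face 7 mm below the keeper bar. Tilting the shelf 0.2 to 0.3 rad, front up, carries the heel clear in front of the bar; with the strip in the channel the front then drops by its own weight and the heel swings in.
- shelf_floor (a point): Top of the rubber runner (150 x 34, 12 high) on the shelf's floor, where the middle of the stack goes; axes as shelf_mid (0.5 mm behind it, 20 mm higher). Around it, 36 mm higher: 165 mm free between front lip and back plate, 52 mm free between the four corner posts (at the last 26 mm of each end); the sides are open between the posts, so fingers can reach 10 mm below the stack.
- square_seat (a point): Fixed aluminium squaring corner. Point: top of its centre rail (150 x 34, 12 mm above its base plate, 18 above the bench), at the middle of a flush stack. x along the stack to the end fence (face x +78), y across; side fence face at y +23 in two pieces, x -78 to -42 and +42 to +78, finger gap between. Fences 10 thick, 40 above the rail. At -y only two guide pins, x +-62, y -39 to -47; -x is open.
- lens_clock: round lens gauge lying on its back, 68 x 51 x 16, origin under its middle; leave it alone
- lens_box_blue: small blue lens carton 51 x 60 x 24, origin under its middle; leave it alone
- loupe: black eye loupe, 34 mm across and 34 high, origin under its middle; leave it alone
- blank_1_mid (a point): Loose tortoise brown acetate frame blank, a flat plate 156 x 46 x 6 (x, y, z) with slightly rounded edges, 60 g, lying flat; the point is its centre, 3 mm above its underside; x runs along its length (either end may lead). It may lie on a cork-faced rest board (148 x 88, 12 thick). Two to four of the four blanks are there. Grip it across its 46 mm.
- blank_2_mid (a point): Loose dark blue acetate frame blank, a flat plate 156 x 46 x 6 (x, y, z) with slightly rounded edges, 60 g, lying flat; the point is its centre, 3 mm above its underside; x runs along its length (either end may lead). Two to four of the four blanks are there. Grip it across its 46 mm.
- blank_3_mid (a point): Loose dark green acetate frame blank, a flat plate 156 x 46 x 6 (x, y, z) with slightly rounded edges, 60 g, lying flat; the point is its centre, 3 mm above its underside; x runs along its length (either end may lead). Two to four of the four blanks are there. Grip it across its 46 mm.
- blank_4_mid (a point): Loose wine red acetate frame blank, a flat plate 156 x 46 x 6 (x, y, z) with slightly rounded edges, 60 g, lying flat; the point is its centre, 3 mm above its underside; x runs along its length (either end may lead). It may lie across another blank on the cork-faced rest board. Two to four of the four blanks are there. Grip it across its 46 mm.

How it is judged:
On the way, in this order (a step that is already met when the one before it is completed fails the run):
1. the shelf hangs fully home on the cleat, its heel under the keeper bar (x of shelf_mid in the frame of cleat_top between -0.0955 and -0.0855 m and z of shelf_mid in the frame of cleat_top between -0.106 and -0.095 m and y of shelf_mid in the frame of cleat_top between -0.044 and 0.044 m and angle between shelf_mid's own z axis and vertical below 0.05 rad), for 0.3 s.
2. all the blanks lie stacked in the squaring corner, every edge flush with the fences within 3 mm (x of blank_1_mid in the frame of square_seat between -0.003 and 0.003 m and y of blank_1_mid in the frame of square_seat between -0.003 and 0.003 m and z of blank_1_mid in the frame of square_seat between 0.001 and 0.026 m and angle between the z axis of each of blank_1_mid, blank_2_mid, blank_3_mid, blank_4_mid and the z axis of square_seat, either way round below 0.06 rad and angle between the x axis of each of blank_1_mid, blank_2_mid, blank_3_mid, blank_4_mid and the x axis of square_seat, either way round below 0.035 rad and x of blank_2_mid in the frame of square_seat between -0.003 and 0.003 m and y of blank_2_mid in the frame of square_seat between -0.003 and 0.003 m and z of blank_2_mid in the frame of square_seat between 0.001 and 0.026 m and x of blank_3_mid in the frame of square_seat between -0.003 and 0.003 m and y of blank_3_mid in the frame of square_seat between -0.003 and 0.003 m and z of blank_3_mid in the frame of square_seat between 0.001 and 0.026 m and x of blank_4_mid in the frame of square_seat between -0.003 and 0.003 m and y of blank_4_mid in the frame of square_seat between -0.003 and 0.003 m and z of blank_4_mid in the frame of square_seat between 0.001 and 0.026 m), for 0.3 s.
At the end, for the whole second after the job is handed in: The shelf hangs home on the cleat (within 5 mm of its seat, within 44 mm of mid-cleat sideways, level within 0.05 rad) and every blank that is there lies flat on its floor between the corner posts: within 8 mm of mid-length, 6 mm of mid-width, stacked, turned by less than 0.07 rad (all of step 1 and x of blank_1_mid in the frame of shelf_mid between -0.008 and 0.008 m and y of blank_1_mid in the frame of shelf_mid between -0.006 and 0.006 m and z of blank_1_mid in the frame of shelf_mid between 0.019 and 0.046 m and angle between the z axis of each of blank_1_mid, blank_2_mid, blank_3_mid, blank_4_mid and the z axis of shelf_mid, either way round below 0.06 rad and angle between the x axis of each of blank_1_mid, blank_2_mid, blank_3_mid, blank_4_mid and the x axis of shelf_mid, either way round below 0.07 rad and x of blank_2_mid in the frame of shelf_mid between -0.008 and 0.008 m and y of blank_2_mid in the frame of shelf_mid between -0.006 and 0.006 m and z of blank_2_mid in the frame of shelf_mid between 0.019 and 0.046 m and x of blank_3_mid in the frame of shelf_mid between -0.008 and 0.008 m and y of blank_3_mid in the frame of shelf_mid between -0.006 and 0.006 m and z of blank_3_mid in the frame of shelf_mid between 0.019 and 0.046 m and x of blank_4_mid in the frame of shelf_mid between -0.008 and 0.008 m and y of blank_4_mid in the frame of shelf_mid between -0.006 and 0.006 m and z of blank_4_mid in the frame of shelf_mid between 0.019 and 0.046 m); the robot touches nothing.
It fails at once if the lens gauge is pushed more than 30 mm (distance of lens_clock from where it was at the start of the episode above 0.03 m).
It fails at once if the blue lens box is pushed more than 30 mm (distance of lens_box_blue from where it was at the start of the episode above 0.03 m).
It fails at once if the loupe is pushed more than 30 mm (distance of loupe from where it was at the start of the episode above 0.03 m).
Of blank_1, blank_2, blank_3, blank_4 only 2 to 4 are there at a start; the rules pass over those that are not, and their reading is None.
At some moment in a run one of blank_1, blank_4 may be knocked a few centimetres aside while the robot is not near it.
It also fails if it takes over 210 s, if anything falls off the work surface, if the arm or the gripper's body presses on something with over 40 N, if the wrist force passes 120 N, or if a joint passes its speed limit or range.

## Working session

There is one attempt and no reset: what is moved stays moved. The work goes in short steps, Python scripts to look and compute and a tool call to move; the robot and the scene stay as the last step left them, time stands still between calls to the robot, and variables do not carry over. Pictures are saved under pics/ and viewed, about 12 in all and at most 16, crops included, and the job is handed in when it is done.

Besides the shell and the picture viewer there is one more tool, called after "Call:" as a command line: name --argument value ..., lists and objects as JSON in quotes. move_arm: Moves the arm, as the interface text tells. Its arguments: {"type":"object","properties":{"moves":{"type":"array","items":{"type":"object","properties":{"gripper":{"type":"number"},"x":{"type":"number"},"y":{"type":"number"},"z":{"type":"number"},"roll":{"type":"number"}}}}},"required":["moves"]}

```bash
mkdir -p pics && cat > h.py <<'E'
import numpy as np, cv2
from bench import ctrl
from scipy.spatial.transform import Rotation as R
def rot(q): return R.from_quat([q[1],q[2],q[3],q[0]])
def cam(name):
    o=ctrl.get_obs(); c=ctrl.camera(name)
    if name=="wrist":
        T=np.eye(4); T[:3,:3]=rot(o["eef_rot"]).as_matrix(); T[:3,3]=o["eef_pos"]
        c["W"]=T@np.array(c["tool_from_camera"])
    else: c["W"]=np.array(c["world_from_camera"])
    c["K"]=np.array([[c["fx"],0,c["cx"]],[0,c["fy"],c["cy"]],[0,0,1.]])
    return c
def save(c,fn): cv2.imwrite("pics/"+fn,c["img"][:,:,::-1])
def D(c): return np.array(c.get("dist",np.zeros(5)),float)
def ray(c,uv):
    p=cv2.undistortPoints(np.array(uv,float).reshape(-1,1,2),c["K"],D(c)).reshape(-1,2)
    d=np.c_[p[:,0],-p[:,1],-np.ones(len(p))]@c["W"][:3,:3].T
    return c["W"][:3,3],d
def onz(c,uv,z):
    o,d=ray(c,uv); z=np.broadcast_to(z,(len(d),)); return o+d*((z-o[2])/d[:,2])[:,None]
def proj(c,P):
    P=np.atleast_2d(P); q=(P-c["W"][:3,3])@c["W"][:3,:3]; q=q*[1,-1,-1]
    return cv2.projectPoints(q.reshape(-1,1,3),np.zeros(3),np.zeros(3),c["K"],D(c))[0].reshape(-1,2)
E
python3 - <<'E'
from h import *
import pickle
for n in("scene","top"):
    c=cam(n); save(c,n+"0.png"); pickle.dump(c,open(n+"0.pkl","wb"))
    print(n,[k for k in c],c["fx"],c["cx"],c["cy"],c["W"].round(3).tolist())
print(ctrl.get_obs())
E
```

```text
scene ['img', 'fx', 'fy', 'cx', 'cy', 'world_from_camera', 'W', 'K'] 449.9365313530945 278.95018677410457 202.19076112028102 [[0.721, 0.53, -0.446, -0.146], [-0.692, 0.568, -0.445, -0.712], [0.017, 0.63, 0.777, 1.449], [0.0, 0.0, 0.0, 1.0]]
top ['img', 'fx', 'fy', 'cx', 'cy', 'world_from_camera', 'W', 'K'] 444.6129397042046 280.7603242036405 214.72834855385872 [[-0.018, 0.993, -0.113, 0.444], [-1.0, -0.016, 0.023, 0.065], [0.021, 0.113, 0.993, 1.497], [0.0, 0.0, 0.0, 1.0]]
{'time_s': 0.1, 'q': array([ 1.04369645e+00,  1.81467570e-01,  1.60791552e+00,  1.37408443e-05,
        1.35380834e+00, -2.06286386e-01]), 'dq': array([-0.00075602, -0.00110161, -0.00270267, -0.00095068, -0.00072185,
        0.00034354]), 'joint_efforts': array([-7.07115523e-04, -4.45877552e+01, -3.52239954e+01, -4.08430878e-04,
        4.10974404e-03, -3.05802428e-05]), 'eef_pos': array([0.1811751 , 0.54546773, 0.40386993]), 'eef_rot': array([ 3.18885790e-04,  8.10968751e-01,  5.85088922e-01, -7.33063724e-04]), 'wrist_force': array([-0.01486095, -1.0834474 ,  0.07825534]), 'torque': array([ 0.04411169, -0.02479547, -0.03193654]), 'opening': 0.9967012052069666}
```

View pics/top0.png

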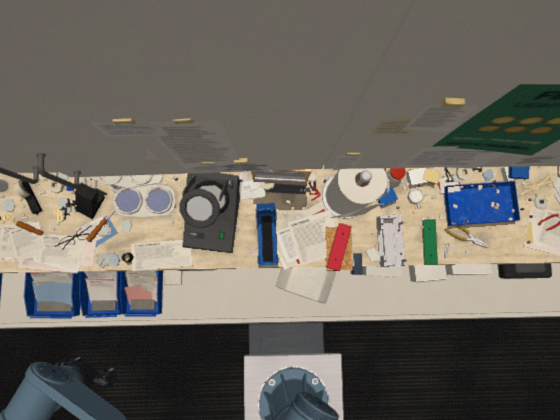

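View pics/scene0.png

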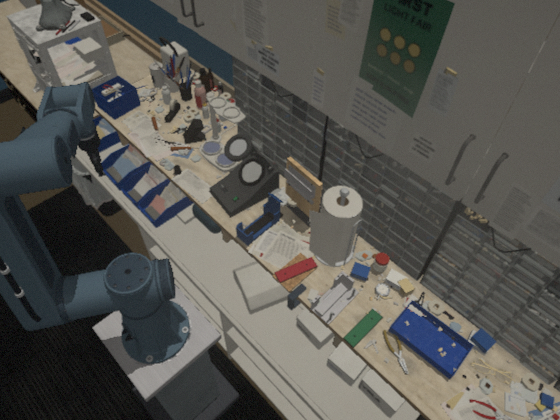

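```bash
python3 - <<'E'
import pickle,cv2,numpy as np
c=pickle.load(open("top0.pkl","rb"));s=pickle.load(open("scene0.pkl","rb"))
a=cv2.resize(c["img"][160:285,235:450,::-1],None,fx=3.7,fy=3.7,interpolation=cv2.INTER_CUBIC)
b=cv2.resize(s["img"][150:350,230:400,::-1],None,fx=3,fy=3,interpolation=cv2.INTER_CUBIC)
cv2.imwrite("pics/topc.png",np.clip(a*1.5,0,255).astype(np.uint8));cv2.imwrite("pics/scenec.png",np.clip(b*1.5,0,255).astype(np.uint8))
E
```

```text
(no output)
```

View pics/topc.png

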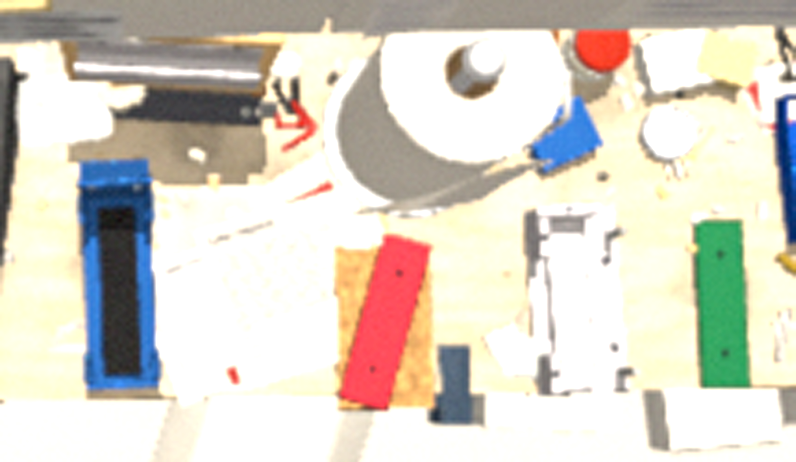

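View pics/scenec.png

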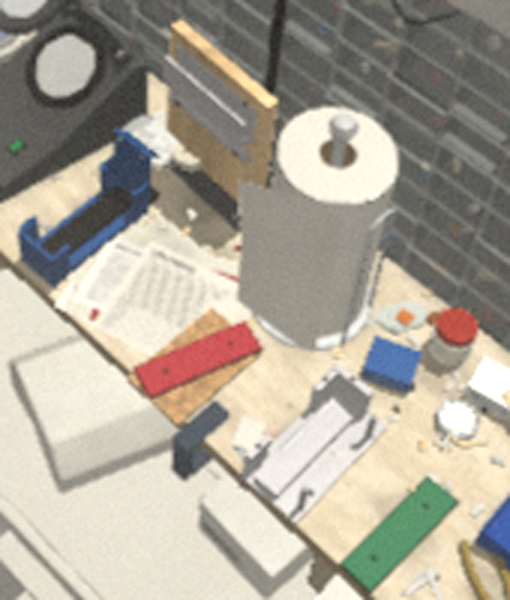

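```bash
python3 - <<'E'
from h import *
import pickle
c=pickle.load(open("top0.pkl","rb"))
def f(p,z): 
    p=np.array(p,float); return onz(c,p/3.7+[235,160],z)[:, :2].round(4).tolist()
print("shelf front bot",f([[88,388],[157,388]],0.0), "plate top",f([[80,160],[148,160]],.121))
print("runner",f([[103,208],[138,208],[103,375],[138,375]],.028))
print("panel top",f([[68,42],[280,42]],.228),"cleat",f([[77,70],[262,75]],.2))
print("red",f([[386,236],[430,246],[386,408],[341,400]],.021))
print("cork",f([[337,248],[434,408],[341,408]],.012))
print("green",f([[694,220],[742,220],[750,386],[702,386]],.006))
print("sq rail",f([[552,236],[585,236],[552,390],[600,390]],.018), "fence",f([[540,207],[610,207]],.058))
print("towel",f([[475,70]],.3),f([[435,205]],0.), "bluebox",f([[568,137]],.024))
w=cam("wrist"); o=ctrl.get_obs(); print(w["W"].round(3).tolist(), np.array(w["tool_from_camera"]).round(3).tolist(), w["fx"], rot(o["eef_rot"]).as_matrix().round(3).tolist())
E
```

```text
shelf front bot [[0.4458, 0.1069], [0.4447, 0.0445]] plate top [[0.6369, 0.1079], [0.6361, 0.0505]]
runner [[0.6062, 0.0907], [0.6057, 0.0592], [0.457, 0.0927], [0.4565, 0.0616]]
panel top [[0.7155, 0.1128], [0.7132, -0.0537]] cleat [[0.6986, 0.1069], [0.6924, -0.0412]]
red [[0.5775, -0.1645], [0.5678, -0.204], [0.4233, -0.1594], [0.4311, -0.1193]]
cork [[0.5681, -0.1209], [0.4224, -0.204], [0.4239, -0.1202]]
green [[0.589, -0.4507], [0.5883, -0.4951], [0.4368, -0.4937], [0.4376, -0.4498]]
sq rail [[0.5753, -0.316], [0.5748, -0.3461], [0.4365, -0.3099], [0.4357, -0.3532]] fence [[0.5977, -0.2962], [0.5967, -0.3585]]
towel [[0.6748, -0.1914]] [[0.6073, -0.2138]] bluebox [[0.665, -0.3332]]
[[0.315, -0.897, -0.31, 0.1], [0.949, 0.297, 0.104, 0.573], [-0.001, -0.327, 0.945, 0.374], [0.0, 0.0, 0.0, 1.0]] [[1.0, -0.0, -0.0, 0.0], [-0.001, -0.945, -0.327, -0.085], [-0.0, 0.327, -0.945, 0.03], [0.0, 0.0, 0.0, 1.0]] 312.93997835395754 [[0.315, 0.949, -0.001], [0.949, -0.315, -0.001], [-0.001, -0.0, -1.0]]
```

Call:
move_arm --moves '[{"roll": -9.2},{"roll": -9.2},{"x": -5.1,"y": 2.7,"z": -1},{"x": -5.1,"y": 2.7,"z": -1},{"x": -5.1,"y": 2.7,"z": -1}]'

```text
validation failed for argument at $.mo...
```

Call:
move_arm --moves '[{"x": -5.1,"y": 2.7,"z": -1},{"x": -5.1,"y": 2.7,"z": -1},{"x": -5.1,"y": 2.7,"z": -1},{"x": -5.1,"y": 2.7,"z": -1},{"x": -5.1,"y": 2.7,"z": -1}]'

```text
validation failed for argument at $.mo...
```

Call:
move_arm --moves '[{"x": -5.1,"y": 2.7,"z": -1},{"x": -5.1,"y": 2.7,"z": -1},{}]'

```text
validation failed for argument at $.mo...
```

Call:
move_arm --moves '[{"gripper": 100,"x": 0,"y": 0,"z": 0,"roll": -9.2},{"gripper": 100,"x": 0,"y": 0,"z": 0,"roll": -9.2},{"gripper": 100,"x": -5.1,"y": 2.7,"z": -1,"roll": 0},{"gripper": 100,"x": -5.1,"y": 2.7,"z": -1,"roll": 0},{"gripper": 100,"x": -5.1,"y": 2.7,"z": -1,"roll": 0}]'

```text
time_s: 0.78
eef_pos: [0.2627, 0.3912, 0.4346]
eef_rot: [0.0, 0.707, 0.708, -0.0]
wrist_force: [0.2, 0.9, 0.8]
opening: 0.998
```

Call:
move_arm --moves '[{"gripper": 100,"x": -5.1,"y": 2.7,"z": -1,"roll": 0},{"gripper": 100,"x": -5.1,"y": 2.7,"z": -1,"roll": 0},{"gripper": 100,"x": -5.1,"y": 2.7,"z": -1,"roll": 0},{"gripper": 100,"x": -5.1,"y": 2.7,"z": -1,"roll": 0},{"gripper": 100,"x": -5.1,"y": 2.7,"z": -1,"roll": 0}]'

```text
time_s: 1.4
eef_pos: [0.3978, 0.136, 0.4851]
eef_rot: [0.0, 0.707, 0.707, 0.0]
wrist_force: [0.9, 0.7, 1.2]
opening: 0.997
```

Call:
move_arm --moves '[{"gripper": 100,"x": -5.1,"y": 2.7,"z": -1,"roll": 0},{"gripper": 100,"x": -5.1,"y": 2.7,"z": -1,"roll": 0},{"gripper": 100,"x": 0,"y": 0,"z": 0,"roll": 0}]'

```text
time_s: 1.78
eef_pos: [0.4527, 0.0326, 0.505]
eef_rot: [0.0, 0.709, 0.705, -0.0]
wrist_force: [0.3, -0.2, -1.0]
opening: 0.999
```

```bash
python3 - <<'E'
from h import *
import pickle
w=cam("wrist"); save(w,"w1.png"); pickle.dump(w,open("w1.pkl","wb"))
E
```

```text
(no output)
```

View pics/w1.png

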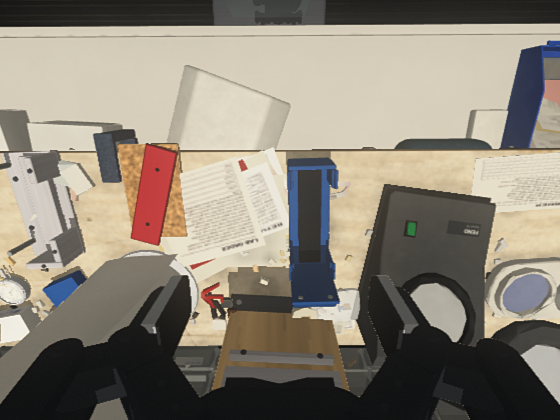

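```bash
cat >> h.py <<'E'
def rect(c,mask,z,roi):
    """largest blob of mask inside roi (u0,v0,u1,v1) -> min-area rectangle on plane z: centre, size, yaw of long axis"""
    m=np.zeros(mask.shape,np.uint8); u0,v0,u1,v1=roi; m[v0:v1,u0:u1]=mask[v0:v1,u0:u1]
    n,l,st,_=cv2.connectedComponentsWithStats(m)
    if n<2: return None
    k=1+st[1:,4].argmax(); cs,_=cv2.findContours((l==k).astype(np.uint8),cv2.RETR_EXTERNAL,cv2.CHAIN_APPROX_NONE)
    P=onz(c,max(cs,key=len).reshape(-1,2).astype(float),z)[:,:2]
    (x,y),(w,h),a=cv2.minAreaRect((P*1000).astype(np.float32))
    if w<h: w,h,a=h,w,a+90
    a=(a+90)%180-90
    return dict(c=(round(x,1),round(y,1)),size=(round(w,1),round(h,1)),yaw=round(a,2),n=int(st[k,4]))
def hsv(c): 
    return [x.astype(int) for x in cv2.split(cv2.cvtColor(c["img"],cv2.COLOR_RGB2HSV))]
E
python3 - <<'E'
from h import *
import pickle
w=pickle.load(open("w1.pkl","rb")); t=pickle.load(open("top0.pkl","rb")); s=pickle.load(open("scene0.pkl","rb"))
H,S,V=hsv(w)
for p in [(255,311),(170,165),(200,152),(225,311),(302,265),(298,312),(180,130),(302,250),(320,65)]: print(p,H[p],S[p],V[p])
dark=((V<75)&(S<120)).astype(np.uint8); red=(((H<8)|(H>170))&(S>120)&(V>80)).astype(np.uint8)
blue=((H>100)&(H<125)&(S>120)).astype(np.uint8)
print("runner",rect(w,dark,.028,(288,155,335,275)))
print("slab?",rect(w,blue,.0,(280,155,345,310)))
for z in(.018,.021,.024,.03): print("red",z,rect(w,red,z,(125,135,190,255)))
H,S,V=hsv(t); red=(((H<8)|(H>170))&(S>120)&(V>60)).astype(np.uint8); gr=((H>45)&(H<90)&(S>80)).astype(np.uint8)
for z in(.018,.024,.03):print("top red",z,rect(t,red,z,(320,220,360,275)))
for z in (.003,.006): print("top green",z,rect(t,gr,z,(418,215,442,268)))
H,S,V=hsv(s); red=(((H<8)|(H>170))&(S>120)&(V>60)).astype(np.uint8); gr=((H>45)&(H<90)&(S>80)).astype(np.uint8)
for z in(.018,.024,.03):print("sc red",z,rect(s,red,z,(270,250,325,290)))
for z in(.003,.006):print("sc green",z,rect(s,gr,z,(340,305,385,350)))
a=cv2.resize(w["img"][225:375,190:350,::-1],None,fx=4,fy=4,interpolation=cv2.INTER_CUBIC)
cv2.imwrite("pics/w1c.png",a)
E
```

```text
(255, 311) 20 33 46
(170, 165) 0 167 195
(200, 152) 0 172 194
(225, 311) 20 27 56
(302, 265) 18 24 54
(298, 312) 109 98 65
(180, 130) 16 136 187
(302, 250) 17 32 56
(320, 65) 23 36 119
runner {'c': (543.5, 86.1), 'size': (170.5, 66.2), 'yaw': -0.28, 'n': 2577}
slab? {'c': (523.2, 82.4), 'size': (133.5, 71.8), 'yaw': 0.24, 'n': 1272}
red 0.018 {'c': (500.5, -160.1), 'size': (155.5, 45.6), 'yaw': -17.26, 'n': 2931}
red 0.021 {'c': (499.7, -158.8), 'size': (154.4, 45.3), 'yaw': -17.26, 'n': 2931}
red 0.024 {'c': (498.8, -157.6), 'size': (153.4, 45.0), 'yaw': -17.26, 'n': 2931}
red 0.03 {'c': (497.0, -155.0), 'size': (151.4, 44.4), 'yaw': -17.26, 'n': 2931}
top red 0.018 {'c': (501.2, -160.3), 'size': (155.5, 45.3), 'yaw': -17.04, 'n': 622}
top red 0.024 {'c': (501.0, -159.4), 'size': (154.9, 45.1), 'yaw': -17.04, 'n': 622}
top red 0.03 {'c': (500.7, -158.5), 'size': (154.3, 44.9), 'yaw': -17.04, 'n': 622}
top green 0.003 {'c': (512.7, -471.4), 'size': (149.2, 43.2), 'yaw': -0.27, 'n': 565}
top green 0.006 {'c': (512.6, -470.3), 'size': (148.9, 43.1), 'yaw': -0.27, 'n': 565}
sc red 0.018 {'c': (500.8, -160.6), 'size': (153.9, 45.2), 'yaw': -16.85, 'n': 442}
sc red 0.024 {'c': (498.1, -162.9), 'size': (153.3, 45.1), 'yaw': -16.85, 'n': 442}
sc red 0.03 {'c': (495.3, -165.2), 'size': (152.6, 44.9), 'yaw': -16.85, 'n': 442}
sc green 0.003 {'c': (514.7, -472.0), 'size': (150.5, 39.1), 'yaw': -0.31, 'n': 494}
sc green 0.006 {'c': (513.4, -472.5), 'size': (150.2, 39.1), 'yaw': -0.31, 'n': 494}
```

View pics/w1c.png

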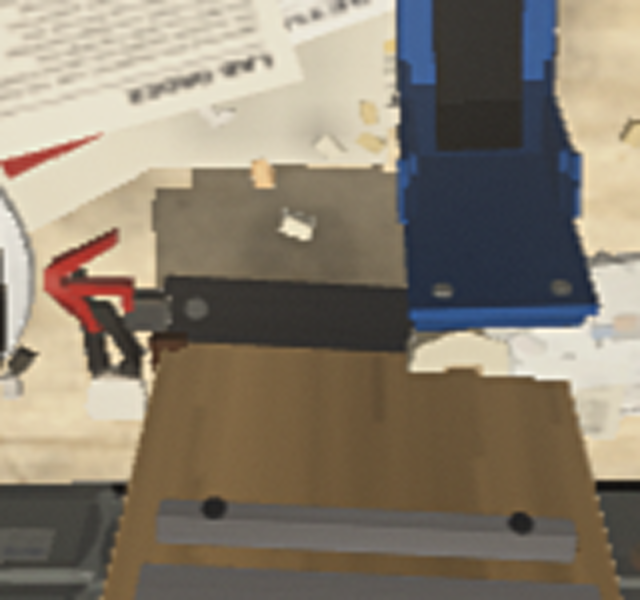

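```bash
python3 - <<'E'
from h import *
import pickle
w=pickle.load(open("w1.pkl","rb"))
def f(p,z): return (1000*onz(w,np.array(p,float)/4+[190,225],z)[:, :2]).round(1).tolist()
print("plate top rear edge",f([[410,312],[594,306]],.121))
print("runner edges",f([[437,60],[523,60],[437,150],[523,150]],.028))
print("runner front (full px)",(1000*onz(w,[[300.5,166],[320.5,166]],.028)).round(1).tolist())
print("slab front bottom",(1000*onz(w,[[290,160],[334,158]],.06)).round(1).tolist())
k=f([[160,500],[577,521]],.113);print("keeper low front",k)
print("keeper top front?",f([[158,530],[575,547]],.123))
print("cleat",f([[140,565]],.2))
E
```

```text
plate top rear edge [[618.1, 49.7], [616.0, 110.7]]
runner edges [[568.4, 63.5], [568.5, 97.0], [607.7, 64.1], [607.9, 98.5]]
runner front (full px) [[452.3, 63.4, 28.0], [452.4, 92.1, 28.0]]
slab front bottom [[438.2, 47.2, 60.0], [435.8, 105.4, 60.0]]
keeper low front [[703.1, -39.5], [713.4, 111.5]]
keeper top front? [[707.1, -38.9], [715.5, 109.3]]
cleat [[645.2, -28.8]]
```

Call:
move_arm --moves '[{"gripper": 100,"x": 2.4,"y": 4.9,"z": 2.5,"roll": -0.8},{"gripper": 100,"x": 2.4,"y": 4.9,"z": 2.5,"roll": -0.7},{"gripper": 100,"x": 0,"y": 0,"z": 6,"roll": 0},{"gripper": 100,"x": 0,"y": 0,"z": 6,"roll": 0},{"gripper": 100,"x": 0,"y": 0,"z": 0,"roll": 0}]'

```text
time_s: 2.45
eef_pos: [0.5462, 0.0862, 0.3294]
eef_rot: [-0.005, 0.697, 0.717, -0.004]
wrist_force: [0.2, -0.0, 0.0]
opening: 0.999
```

```bash
python3 - <<'E'
from h import *
import pickle
o=ctrl.get_obs(); print(o["eef_pos"].round(4), o["wrist_force"].round(1), rot(o["eef_rot"]).as_matrix()[:,0].round(4))
w=cam("wrist"); save(w,"w2.png"); pickle.dump(w,open("w2.pkl","wb"))
E
```

```text
[0.5462 0.0862 0.3294] [ 0.2 -0.   0. ] [-0.0285  0.9996  0.0013]
```

View pics/w2.png

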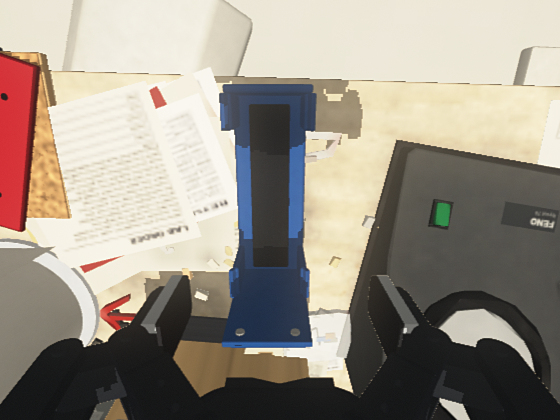

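```bash
python3 - <<'E'
from h import *
import pickle
w=pickle.load(open("w2.pkl","rb"))
f=lambda p,z:(1000*onz(w,p,z)[:, :2]).round(1).tolist()
print("runner",f([[250.5,104],[289.5,104],[252,267],[303,267]],.028))
print("rear top",f([[222,346],[312,345]],.121),"slab sides",f([[235,200],[305,200]],.016))
H,S,V=hsv(w)
for r in (130,170,210,240): print(r,[u for u in range(215,330) if (V[r,u]<75 and S[r,u]<110)][:1],[u for u in range(215,320) if (V[r,u]<75 and S[r,u]<110)][-1:])
E
```

```text
runner [[458.1, 61.0], [457.2, 93.1], [608.0, 62.5], [606.6, 112.1]]
rear top [[620.5, 48.9], [617.9, 112.1]] slab sides [[544.1, 45.4], [542.3, 111.5]]
130 [250] [289]
170 [251] [288]
210 [252] [287]
240 [252] [288]
```

Call:
move_arm --moves '[{"gripper": 100,"x": -0.7,"y": 0.6,"z": 5,"roll": 0},{"gripper": 100,"x": 0,"y": 0,"z": 5,"roll": 0},{"gripper": 100,"x": 0,"y": 0,"z": 4,"roll": 0},{"gripper": 100,"x": 0,"y": 0,"z": 1.7,"roll": 0},{"gripper": 100,"x": 0,"y": 0,"z": 0,"roll": 0}]'

```text
time_s: 3.12
eef_pos: [0.5562, 0.0779, 0.1792]
eef_rot: [0.001, 0.698, 0.717, 0.001]
wrist_force: [0.0, -0.6, 0.2]
opening: 1.005
```

Call:
move_arm --moves '[{"gripper": 0,"x": 0,"y": 0,"z": 0,"roll": 0},{"gripper": 0,"x": 0,"y": 0,"z": 0,"roll": 0},{"gripper": 0,"x": 0,"y": 0,"z": 0,"roll": 0},{"gripper": 0,"x": 0,"y": 0,"z": 0,"roll": 0}]'

```text
time_s: 3.62
eef_pos: [0.5567, 0.0779, 0.181]
eef_rot: [0.002, 0.698, 0.716, 0.002]
wrist_force: [-3.8, 1.8, 10.2]
opening: 0.718
```

```bash
python3 - <<'E'
from h import *
for i in range(3):
    w=cam("wrist"); o=ctrl.get_obs(); print(o["eef_pos"].round(4),o["wrist_force"].round(1),o["torque"].round(2),o["opening"],o["q"].round(3))
save(w,"w3.png")
E
```

```text
[0.5567 0.0779 0.181 ] [-4.1  1.9 10.7] [ 0.28  0.48 -0.04] 0.7122398308515685 [-7.20e-02  4.55e-01  1.77e+00  1.00e-03  9.13e-01 -1.67e+00]
[0.5567 0.0779 0.181 ] [-3.6  1.8 10.4] [ 0.27  0.49 -0.05] 0.7120824462718304 [-7.20e-02  4.55e-01  1.77e+00  1.00e-03  9.13e-01 -1.67e+00]
[0.5567 0.0779 0.181 ] [-2.9  2.  11. ] [ 0.3   0.45 -0.05] 0.718501878781497 [-7.200e-02  4.550e-01  1.769e+00  1.000e-03  9.130e-01 -1.670e+00]
```

View pics/w3.png

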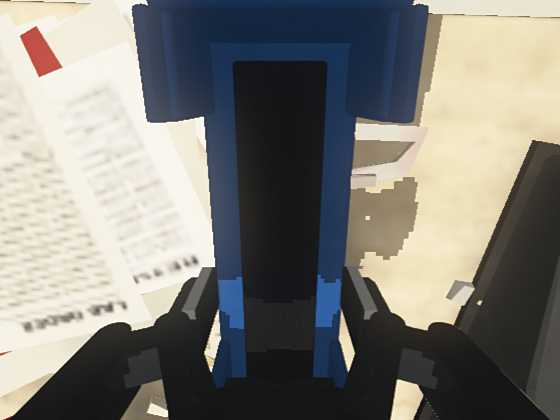

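Call:
move_arm --moves '[{"gripper": 0,"x": 0,"y": 0,"z": -1,"roll": 0},{"gripper": 0,"x": 0,"y": 0,"z": -2,"roll": 0},{"gripper": 0,"x": 0,"y": 0,"z": 0,"roll": 0}]'

```text
time_s: 4.15
eef_pos: [0.5564, 0.0776, 0.2102]
eef_rot: [0.002, 0.698, 0.716, 0.001]
wrist_force: [-0.4, 0.5, -4.9]
opening: 0.713
```

```bash
python3 - <<'E'
from h import *
import pickle
w=cam("wrist"); T=np.array(w["tool_from_camera"])
for uv,x in(((213,268),-.032),((345,268),.032),((222,268),-.032),((340,270),.032)):
    d=T[:3,:3]@np.array([(uv[0]-w["cx"])/w["fx"],-(uv[1]-w["cy"])/w["fy"],-1]); s=(x-T[0,3])/d[0]; print(uv,(T[:3,3]+s*d).round(4))
w2=pickle.load(open("w2.pkl","rb"))
for uv,x in(((185,280),-.0425),((373,277),.0425)):
    d=T[:3,:3]@np.array([(uv[0]-w["cx"])/w["fx"],-(uv[1]-w["cy"])/w["fy"],-1]); s=(x-T[0,3])/d[0]; print("open",uv,(T[:3,3]+s*d).round(4))
o=ctrl.get_obs(); print(o["eef_pos"],o["wrist_force"].round(1),o["torque"].round(2),o["opening"])
save(w,"w4.png")
s=cam("scene"); a=cv2.resize(s["img"][150:300,200:350,::-1],None,fx=4,fy=4); cv2.imwrite("pics/s4.png",np.clip(a*1.4,0,255).astype(np.uint8))
E
```

```text
(213, 268) [-0.032  -0.009   0.1664]
(345, 268) [ 0.032  -0.0108  0.1632]
(222, 268) [-0.032   0.003   0.1879]
(340, 270) [ 0.032  -0.0037  0.1738]
open (185, 280) [-0.0425 -0.0092  0.1551]
open (373, 277) [ 0.0425 -0.0118  0.1533]
[0.5558897  0.07757888 0.20910567] [ 0.9 -0.5 -5.2] [ 0.01  0.01 -0.03] 0.7152643646822641
```

Call:
move_arm --moves '[{"gripper": 0,"x": 0,"y": 0,"z": 2,"roll": 0},{"gripper": 0,"x": 0,"y": 0,"z": 0.9,"roll": 0},{"gripper": 100,"x": 0,"y": 0,"z": 0,"roll": 0},{"gripper": 100,"x": 0,"y": 0,"z": 0,"roll": 0},{"gripper": 100,"x": 0,"y": 0,"z": 0.4,"roll": 0}]'

```text
time_s: 4.88
eef_pos: [0.5553, 0.0776, 0.174]
eef_rot: [-0.0, 0.698, 0.716, -0.0]
wrist_force: [-0.3, -0.7, 0.4]
opening: 1.004
```

Call:
move_arm --moves '[{"gripper": 100,"x": 0,"y": 0,"z": 0.4,"roll": 0},{"gripper": 100,"x": 0,"y": 0,"z": 0,"roll": 0},{"gripper": 0,"x": 0,"y": 0,"z": 0,"roll": 0},{"gripper": 0,"x": 0,"y": 0,"z": 0,"roll": 0},{"gripper": 0,"x": 0,"y": 0,"z": 0,"roll": 0}]'

```text
time_s: 5.5
eef_pos: [0.5555, 0.0777, 0.1712]
eef_rot: [0.0, 0.698, 0.716, 0.0]
wrist_force: [0.0, -0.2, 3.7]
opening: 0.732
```

Call:
move_arm --moves '[{"gripper": 0,"x": 0,"y": 0,"z": 0,"roll": 0},{"gripper": 0,"x": 0,"y": 0,"z": -1,"roll": 0},{"gripper": 0,"x": 0,"y": 0,"z": -2,"roll": 0},{"gripper": 0,"x": 0,"y": 0,"z": 0,"roll": 0}]'

```text
time_s: 6.0
eef_pos: [0.5563, 0.0776, 0.2029]
eef_rot: [0.002, 0.698, 0.716, 0.001]
wrist_force: [0.9, 0.4, -4.3]
opening: 0.728
```

Call:
move_arm --moves '[{"gripper": 0,"x": 0,"y": -1.4,"z": -5,"roll": 0},{"gripper": 0,"x": 0,"y": -1.4,"z": -5,"roll": 0},{"gripper": 0,"x": 0,"y": -1.4,"z": -5,"roll": 0},{"gripper": 0,"x": 0,"y": -1.4,"z": -5,"roll": 0},{"gripper": 0,"x": 0,"y": 0,"z": 0,"roll": 5}]'

```text
time_s: 6.62
eef_pos: [0.4997, 0.0762, 0.4057]
eef_rot: [0.003, 0.729, 0.685, 0.003]
wrist_force: [-0.8, -1.0, -6.2]
opening: 0.727
```

Call:
move_arm --moves '[{"gripper": 0,"x": 0,"y": 0,"z": 0,"roll": 10},{"gripper": 0,"x": 0,"y": 0,"z": 0,"roll": 10},{"gripper": 0,"x": 0,"y": 0,"z": 0,"roll": 10},{"gripper": 0,"x": 0,"y": 0,"z": 0,"roll": 10},{"gripper": 0,"x": 0,"y": 0,"z": 0,"roll": 10}]'

```text
time_s: 7.25
eef_pos: [0.499, 0.0762, 0.4004]
eef_rot: [-0.0, 0.951, 0.311, -0.0]
wrist_force: [0.1, -0.9, -4.7]
opening: 0.727
```

Call:
move_arm --moves '[{"gripper": 0,"x": 0,"y": 0,"z": 0,"roll": 10},{"gripper": 0,"x": 0,"y": 0,"z": 0,"roll": 10},{"gripper": 0,"x": 0,"y": 0,"z": 0,"roll": 10},{"gripper": 0,"x": 0,"y": 0,"z": 0,"roll": 10},{"gripper": 0,"x": 0,"y": 0,"z": 0,"roll": 10}]'

```text
time_s: 7.88
eef_pos: [0.499, 0.0762, 0.4004]
eef_rot: [0.0, 0.993, -0.12, -0.0]
wrist_force: [0.3, -0.6, -4.3]
opening: 0.727
```

Call:
move_arm --moves '[{"gripper": 0,"x": 0,"y": 0,"z": 0,"roll": 10},{"gripper": 0,"x": 0,"y": 0,"z": 0,"roll": 10},{"gripper": 0,"x": 0,"y": 0,"z": 0,"roll": 10},{"gripper": 0,"x": 0,"y": 0,"z": 0,"roll": 10},{"gripper": 0,"x": 0,"y": 0,"z": 0,"roll": 10}]'

```text
time_s: 8.5
eef_pos: [0.499, 0.0762, 0.4003]
eef_rot: [0.0, 0.849, -0.529, -0.0]
wrist_force: [0.1, -0.9, -3.9]
opening: 0.729
```

Call:
move_arm --moves '[{"gripper": 0,"x": 0,"y": 0,"z": 0,"roll": 10},{"gripper": 0,"x": 0,"y": 0,"z": 0,"roll": 10},{"gripper": 0,"x": 0,"y": 0,"z": 0,"roll": 5},{"gripper": 0,"x": 0,"y": 0,"z": 0,"roll": 0}]'

```text
time_s: 9.0
eef_pos: [0.499, 0.0762, 0.4004]
eef_rot: [0.0, 0.717, -0.697, -0.0]
wrist_force: [-0.2, -0.1, -4.4]
opening: 0.729
```

```bash
python3 - <<'E'
from h import *
import pickle
t=cam("top");s=cam("scene");o=ctrl.get_obs(); print(o["eef_pos"].round(4),rot(o["eef_rot"]).as_matrix()[:,0].round(3),o["wrist_force"].round(1),o["q"].round(2))
pickle.dump((t,s),open("t5.pkl","wb"))
a=cv2.resize(t["img"][150:290,200:360,::-1],None,fx=2.8,fy=2.8,interpolation=2)
b=cv2.resize(s["img"][120:260,200:320,::-1],None,fx=2.8,fy=2.8,interpolation=2)
cv2.imwrite("pics/c5.png",np.clip(np.hstack([a,b])*1.5,0,255).astype(np.uint8))
E
```

```text
[0.4991 0.0762 0.4005] [ 0.028 -1.    -0.   ] [-0.4 -0.6 -4.8] [-0.08  0.03  1.78 -0.    1.33  1.46]
```

View pics/c5.png

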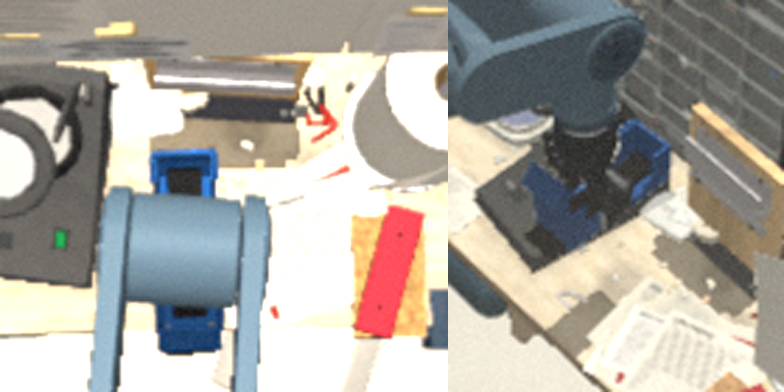

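Call:
move_arm --moves '[{"gripper": 0,"x": 2,"y": -4.9,"z": 0,"roll": 0},{"gripper": 0,"x": 2,"y": -4.8,"z": 0,"roll": 0},{"gripper": 0,"x": 0,"y": 0,"z": 1.5,"roll": 0},{"gripper": 0,"x": 0,"y": 0,"z": 0.8,"roll": 0},{"gripper": 0,"x": 0,"y": 0,"z": 0,"roll": 0}]'

```text
time_s: 9.72
eef_pos: [0.5961, 0.0393, 0.376]
eef_rot: [0.001, 0.717, -0.697, -0.002]
wrist_force: [0.1, -0.0, -5.1]
opening: 0.73
```

Call:
move_arm --moves '[{"gripper": 0,"x": 0,"y": 0,"z": 0.5,"roll": 0},{"gripper": 0,"x": 0,"y": 0,"z": 0,"roll": 0}]'

```text
time_s: 9.98
eef_pos: [0.5969, 0.0391, 0.3726]
eef_rot: [0.0, 0.717, -0.697, -0.0]
wrist_force: [-0.2, 0.4, -4.2]
opening: 0.73
```

Call:
move_arm --moves '[{"gripper": 0,"x": 0,"y": 0,"z": 0.5,"roll": 0},{"gripper": 0,"x": 0,"y": 0,"z": 0,"roll": 0}]'

```text
time_s: 10.22
eef_pos: [0.5971, 0.0388, 0.3673]
eef_rot: [0.0, 0.716, -0.698, -0.0]
wrist_force: [-0.3, 0.3, -5.0]
opening: 0.728
```

Call:
move_arm --moves '[{"gripper": 0,"x": 0,"y": 0,"z": 0.5,"roll": 0},{"gripper": 0,"x": 0,"y": 0,"z": 0,"roll": 0}]'

```text
time_s: 10.48
eef_pos: [0.5973, 0.0387, 0.3623]
eef_rot: [0.0, 0.716, -0.698, -0.0]
wrist_force: [-0.9, -0.4, -4.0]
opening: 0.725
```

Call:
move_arm --moves '[{"gripper": 0,"x": 0,"y": 0,"z": 0.5,"roll": 0},{"gripper": 0,"x": 0,"y": 0,"z": 0,"roll": 0}]'

```text
time_s: 10.72
eef_pos: [0.5975, 0.0387, 0.3582]
eef_rot: [-0.0, 0.716, -0.698, 0.0]
wrist_force: [-2.3, 0.3, 0.7]
opening: 0.728
```

```bash
python3 - <<'E'
from h import *
import pickle
w=cam("wrist");t=cam("top");s=cam("scene");o=ctrl.get_obs(); print(o["eef_pos"].round(4),o["wrist_force"].round(1),o["torque"].round(2))
pickle.dump((w,t,s),open("t6.pkl","wb"))
a=cv2.resize(w["img"][:,:,::-1],None,fx=.75,fy=.75,interpolation=2)
b=cv2.resize(s["img"][125:230,220:330,::-1],None,fx=3,fy=3,interpolation=2)
b=np.vstack([b,np.zeros((a.shape[0]-b.shape[0],b.shape[1],3),np.uint8)]) if b.shape[0]<a.shape[0] else b[:a.shape[0]]
cv2.imwrite("pics/c6.png",np.clip(np.hstack([a,b])*1.5,0,255).astype(np.uint8))
E
```

```text
[0.5975 0.0386 0.3583] [-2.3 -0.   1.3] [-0.17 -0.18 -0.11]
```

View pics/c6.png

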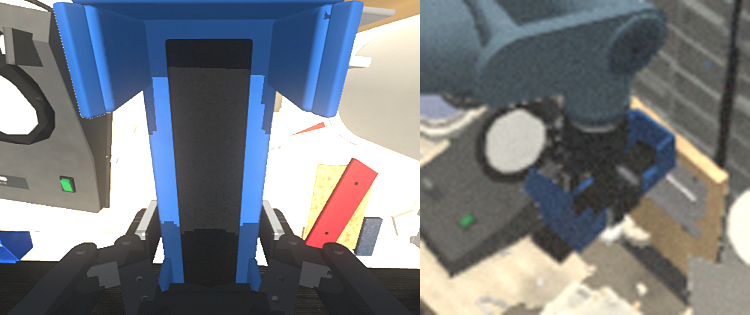

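Call:
move_arm --moves '[{"gripper": 0,"x": 0,"y": 0,"z": 0.5,"roll": 0},{"gripper": 0,"x": 0,"y": 0,"z": 0,"roll": 0}]'

```text
time_s: 11.12
eef_pos: [0.5976, 0.0386, 0.3527]
eef_rot: [-0.0, 0.716, -0.698, 0.0]
wrist_force: [-1.3, -0.1, 2.2]
opening: 0.729
```

Call:
move_arm --moves '[{"gripper": 0,"x": 0,"y": 0,"z": 0.5,"roll": 0},{"gripper": 0,"x": 0,"y": 0,"z": 0,"roll": 0}]'

```text
time_s: 11.38
eef_pos: [0.5976, 0.0386, 0.3476]
eef_rot: [-0.0, 0.716, -0.698, 0.0]
wrist_force: [-0.6, -0.0, 3.4]
opening: 0.731
```

Call:
move_arm --moves '[{"gripper": 0,"x": 0,"y": 0,"z": 0.5,"roll": 0},{"gripper": 0,"x": 0,"y": 0,"z": 0,"roll": 0}]'

```text
time_s: 11.62
eef_pos: [0.5975, 0.0387, 0.3425]
eef_rot: [-0.0, 0.716, -0.698, 0.0]
wrist_force: [1.1, -0.6, 3.5]
opening: 0.731
```

```bash
python3 - <<'E'
from h import *
import pickle
w0=pickle.load(open("t6.pkl","rb"))[0]
w=cam("wrist");o=ctrl.get_obs(); print(o["eef_pos"].round(4),o["wrist_force"].round(1),o["torque"].round(2))
pickle.dump(w,open("t7.pkl","wb"))
for c in(pickle.load(open("t6.pkl","rb"))[0],w):
    H,S,V=hsv(c)
    col=[(r,H[r,275],S[r,275],V[r,275]) for r in range(0,120,4)]
    print([ (a,c_,d) for a,b,c_,d in col])
E
```

```text
[0.5975 0.0387 0.3426] [ 0.3 -1.2  2.9] [-0.3  -0.63 -0.08]
[(0, np.int64(179), np.int64(114)), (4, np.int64(179), np.int64(80)), (8, np.int64(175), np.int64(73)), (12, np.int64(171), np.int64(73)), (16, np.int64(175), np.int64(70)), (20, np.int64(178), np.int64(70)), (24, np.int64(176), np.int64(71)), (28, np.int64(183), np.int64(89)), (32, np.int64(178), np.int64(90)), (36, np.int64(181), np.int64(89)), (40, np.int64(183), np.int64(88)), (44, np.int64(180), np.int64(88)), (48, np.int64(180), np.int64(88)), (52, np.int64(70), np.int64(29)), (56, np.int64(57), np.int64(27)), (60, np.int64(47), np.int64(27)), (64, np.int64(38), np.int64(27)), (68, np.int64(41), np.int64(25)), (72, np.int64(38), np.int64(27)), (76, np.int64(43), np.int64(24)), (80, np.int64(29), np.int64(26)), (84, np.int64(22), np.int64(23)), (88, np.int64(20), np.int64(25)), (92, np.int64(13), np.int64(38)), (96, np.int64(7), np.int64(38)), (100, np.int64(14), np.int64(37)), (104, np.int64(14), np.int64(37)), (108, np.int64(7), np.int64(36)), (112, np.int64(6), np.int64(40)), (116, np.int64(7), np.int64(37))]
[(0, np
[... 344 characters left out ...]
159)), (40, np.int64(181), np.int64(155)), (44, np.int64(182), np.int64(154)), (48, np.int64(181), np.int64(134)), (52, np.int64(181), np.int64(107)), (56, np.int64(127), np.int64(44)), (60, np.int64(83), np.int64(34)), (64, np.int64(87), np.int64(35)), (68, np.int64(80), np.int64(32)), (72, np.int64(74), np.int64(31)), (76, np.int64(66), np.int64(31)), (80, np.int64(70), np.int64(29)), (84, np.int64(47), np.int64(27)), (88, np.int64(51), np.int64(25)), (92, np.int64(31), np.int64(25)), (96, np.int64(22), np.int64(23)), (100, np.int64(21), np.int64(24)), (104, np.int64(11), np.int64(24)), (108, np.int64(11), np.int64(23)), (112, np.int64(21), np.int64(24)), (116, np.int64(11), np.int64(23))]
```

```bash
cat >> h.py <<'E'
def runner_tilt(c):
    """fit a 34 mm wide runner seen by the wrist camera: slope of its top in the tool frame"""
    T=np.array(c["tool_from_camera"]); H,S,V=hsv(c); m=((S<110)&(V<90)); P=[]
    for r in range(62,230,6):
        u=280
        if not m[r,u]: continue
        a=u
        while m[r,a-1] and a>150: a-=1
        b=u
        while m[r,b+1] and b<420: b+=1
        z=c["fx"]*.034/(b-a+1); uc=(a+b)/2
        P.append(np.r_[T[:3,:3]@(z*np.array([(uc-c["cx"])/c["fx"],-(r-c["cy"])/c["fy"],-1]))+T[:3,3],b-a+1,r])
    P=np.array(P); k=np.polyfit(P[:,1],P[:,2],1); return k,P
E
python3 - <<'E'
from h import *
import pickle
for c in(pickle.load(open("t6.pkl","rb"))[0],pickle.load(open("t7.pkl","rb"))):
    k,P=runner_tilt(c); print(k.round(3)); print(P[::4].round(3).tolist())
c=pickle.load(open("t7.pkl","rb")); 
E
```

```text
[0.123 0.144]
[[-0.001, -0.096, 0.132, 115.0, 62.0], [-0.001, -0.09, 0.134, 111.0, 86.0], [-0.001, -0.083, 0.134, 108.0, 110.0], [-0.001, -0.075, 0.135, 104.0, 134.0], [-0.001, -0.067, 0.136, 101.0, 158.0], [-0.001, -0.059, 0.136, 98.0, 182.0], [-0.001, -0.049, 0.138, 94.0, 206.0]]
[0.276 0.142]
[[-0.001, -0.095, 0.12, 131.0, 62.0], [-0.001, -0.089, 0.118, 131.0, 86.0], [-0.001, -0.083, 0.119, 126.0, 110.0], [-0.001, -0.076, 0.121, 120.0, 134.0], [-0.001, -0.069, 0.123, 115.0, 158.0], [-0.001, -0.061, 0.126, 109.0, 182.0], [-0.001, -0.053, 0.129, 103.0, 206.0]]
```

```bash
python3 - <<'E'
from h import *
import pickle
t=pickle.load(open("top0.pkl","rb")); g=cv2.cvtColor(t["img"],cv2.COLOR_RGB2GRAY).astype(float)
for y in (.09,.06,.03,0,-.03):
    u=int(round(proj(t,[[.7,y,.2]])[0,0])); 
    print(y,u,g[164:194,u-1:u+2].mean(1).round(0).astype(int).tolist())
for xc in(.69,.70):
    print(xc,[ (n,proj(t,[[xc+a,.03,z]])[0,1].round(1)) for n,a,z in(("ftop",-.0025,.2),("fbot",-.0025,.16),("rtop",.0025,.2),("panel top face",.0215,.228),("keeper low",.0095,.113),("keeper up",.0095,.123))])
w=pickle.load(open("w1.pkl","rb")); g=cv2.cvtColor(w["img"],cv2.COLOR_RGB2GRAY).astype(float)
for y in (-.02,.03,.08):
    p=proj(w,[[.708,y,.113]])[0]; u=int(round(p[0])); print("w1",y,p.round(1),g[335:380,u-1:u+2].mean(1).round(0).astype(int).tolist())
for xc in(.69,.70):
    print(xc,[ (n,proj(w,[[xc+a,.03,z]])[0,1].round(1)) for n,a,z in(("ftop",-.0025,.2),("fbot",-.0025,.16),("rtop",.0025,.2),("panel top face",.0215,.228),("keeper low",.0095,.113),("keeper up",.0095,.123))])
E
```

```text
0.09 262 [93, 72, 91, 99, 99, 92, 97, 82, 81, 84, 93, 105, 112, 149, 195, 133, 84, 94, 180, 199, 199, 194, 194, 197, 198, 211, 216, 216, 216, 216]
0.06 272 [100, 102, 100, 100, 101, 101, 114, 115, 94, 85, 86, 103, 109, 119, 188, 147, 96, 81, 93, 173, 185, 188, 164, 133, 77, 45, 43, 44, 76, 105]
0.03 282 [102, 101, 101, 99, 102, 100, 85, 84, 87, 85, 85, 91, 107, 114, 143, 188, 128, 85, 82, 81, 57, 44, 42, 43, 44, 45, 45, 42, 47, 83]
0 292 [101, 99, 102, 100, 100, 108, 118, 99, 108, 92, 85, 86, 101, 110, 119, 185, 152, 99, 86, 87, 71, 50, 42, 41, 44, 43, 41, 43, 43, 61]
-0.03 302 [101, 101, 99, 99, 101, 139, 182, 128, 91, 89, 85, 82, 89, 102, 109, 137, 188, 128, 87, 84, 85, 60, 48, 40, 46, 68, 77, 61, 44, 49]
0.69 [('ftop', np.float64(182.2)), ('fbot', np.float64(184.7)), ('rtop', np.float64(180.6)), ('panel top face', np.float64(172.3)), ('keeper low', np.float64(183.6)), ('keeper up', np.float64(183.0))]
0.7 [('ftop', np.float64(178.9)), ('fbot', np.float64(181.4)), ('rtop', np.float64(177.3)), ('panel top face', np.float64(168.9)), ('keeper low', np.float64(180.5)), ('keeper up', np
[... 367 characters left out ...]
, 108, 110, 113, 115, 86, 85, 85, 85, 85, 88, 89, 91, 91, 91, 91, 92, 90, 90, 93, 92, 89]
w1 0.08 [312.7 352.4] [95, 95, 94, 95, 95, 94, 94, 93, 94, 94, 94, 94, 93, 93, 94, 93, 94, 92, 89, 91, 93, 91, 89, 106, 109, 109, 110, 110, 113, 105, 93, 92, 93, 93, 92, 92, 90, 90, 90, 92, 94, 91, 53, 21, 20]
0.69 [('ftop', np.float64(394.6)), ('fbot', np.float64(367.2)), ('rtop', np.float64(397.8)), ('panel top face', np.float64(433.2)), ('keeper low', np.float64(347.8)), ('keeper up', np.float64(353.0))]
0.7 [('ftop', np.float64(401.0)), ('fbot', np.float64(373.3)), ('rtop', np.float64(404.1)), ('panel top face', np.float64(439.6)), ('keeper low', np.float64(353.3)), ('keeper up', np.float64(358.6))]
```

Call:
move_arm --moves '[{"gripper": 0,"x": 0,"y": 0,"z": -4,"roll": 0},{"gripper": 0,"x": 0,"y": 5,"z": -2,"roll": 0},{"gripper": 0,"x": 0,"y": 5,"z": 0,"roll": 0},{"gripper": 0,"x": 0,"y": 0,"z": 0,"roll": -5},{"gripper": 0,"x": 0,"y": 0,"z": 0,"roll": -10}]'

```text
time_s: 12.3
eef_pos: [0.4959, 0.0365, 0.4011]
eef_rot: [0.001, 0.803, -0.596, -0.002]
wrist_force: [-0.6, -0.4, -4.4]
opening: 0.728
```

Call:
move_arm --moves '[{"gripper": 0,"x": 0,"y": 0,"z": 0,"roll": -10},{"gripper": 0,"x": 0,"y": 0,"z": 0,"roll": -10},{"gripper": 0,"x": 0,"y": 0,"z": 0,"roll": -10},{"gripper": 0,"x": 0,"y": 0,"z": 0,"roll": -10},{"gripper": 0,"x": 0,"y": 0,"z": 0,"roll": -10}]'

```text
time_s: 12.92
eef_pos: [0.4965, 0.0364, 0.4008]
eef_rot: [-0.0, 0.98, -0.201, -0.002]
wrist_force: [0.4, -0.2, -4.4]
opening: 0.731
```

Call:
move_arm --moves '[{"gripper": 0,"x": 0,"y": 0,"z": 0,"roll": -10},{"gripper": 0,"x": 0,"y": 0,"z": 0,"roll": -10},{"gripper": 0,"x": 0,"y": 0,"z": 0,"roll": -10},{"gripper": 0,"x": 0,"y": 0,"z": 0,"roll": -10},{"gripper": 0,"x": 0,"y": 0,"z": 0,"roll": -10}]'

```text
time_s: 13.55
eef_pos: [0.4965, 0.0364, 0.4008]
eef_rot: [-0.001, 0.973, 0.232, -0.002]
wrist_force: [-0.4, 1.2, -3.3]
opening: 0.728
```

Call:
move_arm --moves '[{"gripper": 0,"x": 0,"y": 0,"z": 0,"roll": -10},{"gripper": 0,"x": 0,"y": 0,"z": 0,"roll": -10},{"gripper": 0,"x": 0,"y": 0,"z": 0,"roll": -10},{"gripper": 0,"x": 0,"y": 0,"z": 0,"roll": -10},{"gripper": 0,"x": 0,"y": 0,"z": 0,"roll": -10}]'

```text
time_s: 14.18
eef_pos: [0.4965, 0.0364, 0.4008]
eef_rot: [-0.002, 0.783, 0.622, -0.001]
wrist_force: [-0.3, 0.7, -4.6]
opening: 0.729
```

Call:
move_arm --moves '[{"gripper": 0,"x": 0,"y": 0,"z": 0,"roll": -9.6},{"gripper": 0,"x": 0,"y": 0,"z": 3,"roll": 0},{"gripper": 0,"x": 0,"y": 0,"z": 3,"roll": 0},{"gripper": 0,"x": 0,"y": 0,"z": 0,"roll": 0}]'

```text
time_s: 14.68
eef_pos: [0.4954, 0.0366, 0.3389]
eef_rot: [-0.004, 0.731, 0.683, -0.003]
wrist_force: [-0.8, 0.2, -6.0]
opening: 0.733
```

```bash
python3 - <<'E'
from h import *
import pickle
w=cam("wrist");o=ctrl.get_obs(); A=rot(o["eef_rot"]).as_matrix(); print(o["eef_pos"].round(4),A[:,0].round(4),o["wrist_force"].round(1))
pickle.dump(w,open("t8.pkl","wb")); save(w,"w8.png")
k,P=runner_tilt(w); print(k.round(3),P[::6].round(3).tolist())
G=np.array([.607,.042]); d=G-o["eef_pos"][:2]; print("tool x,y cm",100*d@A[:2,0],100*d@A[:2,1])
E
```

```text
[0.4964 0.0364 0.341 ] [6.750e-02 9.977e-01 8.000e-04] [ 0.4  0.9 -3.9]
[0.238 0.142] [[-0.0, -0.095, 0.119, 132.0, 62.0], [-0.0, -0.087, 0.122, 124.0, 98.0], [0.0, -0.077, 0.124, 117.0, 134.0], [0.0, -0.066, 0.127, 109.0, 170.0], [0.0, -0.053, 0.13, 102.0, 206.0]]
tool x,y cm 1.3061031750201624 10.995013966890474
```

View pics/w8.png

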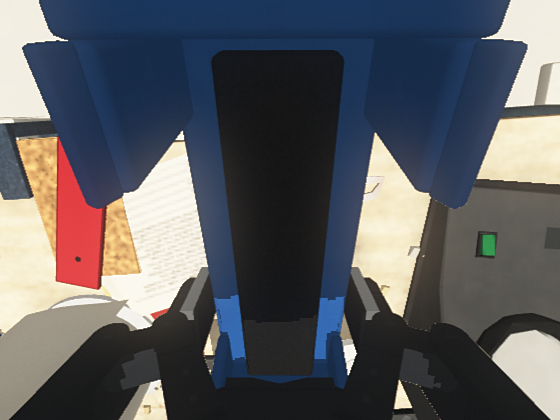

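Call:
move_arm --moves '[{"gripper": 0,"x": 0.7,"y": 5,"z": 0,"roll": 0},{"gripper": 0,"x": 0.6,"y": 4,"z": 0,"roll": 0},{"gripper": 0,"x": 0,"y": 2,"z": 0,"roll": 0},{"gripper": 0,"x": 0,"y": 0,"z": 0,"roll": 0}]'

```text
time_s: 15.22
eef_pos: [0.6092, 0.0415, 0.3437]
eef_rot: [0.0, 0.731, 0.683, 0.0]
wrist_force: [-0.4, 0.4, -5.3]
opening: 0.732
```

```bash
python3 - <<'E'
from h import *
import pickle
o=ctrl.get_obs(); print(o["eef_pos"].round(4),o["wrist_force"].round(1))
t=cam("top");s=cam("scene"); pickle.dump((t,s),open("t9.pkl","wb"))
a=cv2.resize(t["img"][155:215,240:310,::-1],None,fx=5.5,fy=5.5,interpolation=2)
b=cv2.resize(s["img"][125:215,240:330,::-1],None,fx=4,fy=4,interpolation=2)[:a.shape[0]]
cv2.imwrite("pics/c9.png",np.clip(np.hstack([a,b])*1.5,0,255).astype(np.uint8))
E
```

```text
[0.6092 0.0415 0.3437] [-0.4  0.4 -5.3]
```

View pics/c9.png

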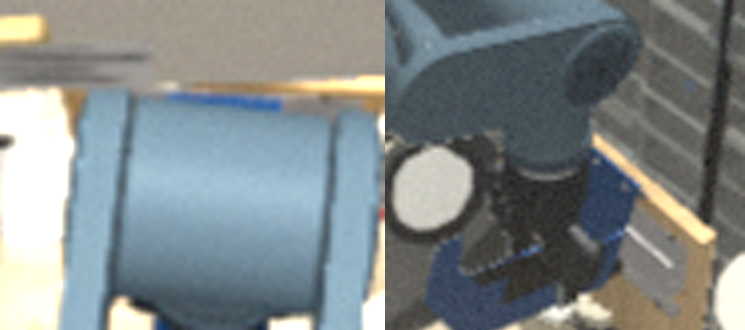

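Call:
move_arm --moves '[{"gripper": 0,"x": 0,"y": -0.25,"z": 2,"roll": 0},{"gripper": 0,"x": 0,"y": 0,"z": 1.7,"roll": 0},{"gripper": 0,"x": 0,"y": 0,"z": 0,"roll": 0}]'

```text
time_s: 15.7
eef_pos: [0.6043, 0.042, 0.3039]
eef_rot: [-0.002, 0.731, 0.683, -0.001]
wrist_force: [-0.9, 0.0, -3.5]
opening: 0.732
```

Call:
move_arm --moves '[{"gripper": 0,"x": 0,"y": 0,"z": 0.6,"roll": 0},{"gripper": 0,"x": 0,"y": 0,"z": 0,"roll": 0}]'

```text
time_s: 15.95
eef_pos: [0.6055, 0.0418, 0.2997]
eef_rot: [-0.0, 0.731, 0.683, -0.0]
wrist_force: [-0.7, 0.4, -5.0]
opening: 0.732
```

Call:
move_arm --moves '[{"gripper": 0,"x": 0,"y": 0,"z": 0.6,"roll": 0},{"gripper": 0,"x": 0,"y": 0,"z": 0,"roll": 0}]'

```text
time_s: 16.2
eef_pos: [0.6061, 0.0417, 0.2942]
eef_rot: [0.001, 0.731, 0.683, 0.001]
wrist_force: [2.5, -0.1, -3.3]
opening: 0.734
```

```bash
python3 - <<'E'
from h import *
o=ctrl.get_obs(); print(o["eef_pos"].round(4),o["wrist_force"].round(1),o["torque"].round(2))
E
```

```text
[0.6061 0.0417 0.2942] [ 2.5 -0.1 -3.3] [-0.04 -0.36  0.08]
```

Call:
move_arm --moves '[{"gripper": 0,"x": 0,"y": 0.2,"z": 0.4,"roll": 0},{"gripper": 0,"x": 0,"y": 0,"z": 0,"roll": 0}]'

```text
time_s: 16.45
eef_pos: [0.6082, 0.0416, 0.2902]
eef_rot: [0.001, 0.731, 0.683, 0.001]
wrist_force: [4.1, -0.7, -1.1]
opening: 0.733
```

Call:
move_arm --moves '[{"gripper": 0,"x": 0,"y": 0.2,"z": 0.4,"roll": 0},{"gripper": 0,"x": 0,"y": 0,"z": 0,"roll": 0}]'

```text
time_s: 16.7
eef_pos: [0.6103, 0.0414, 0.2862]
eef_rot: [0.001, 0.731, 0.683, 0.001]
wrist_force: [5.5, -0.7, 0.1]
opening: 0.732
```

```bash
python3 - <<'E'
from h import *
o=ctrl.get_obs(); print(o["eef_pos"].round(4),o["wrist_force"].round(1),o["torque"].round(2))
w=cam("wrist"); k,P=runner_tilt(w); print(k.round(3))
E
```

```text
[0.6103 0.0414 0.2862] [ 5.5 -0.7  0.1] [-0.09 -0.83  0.06]
[0.245 0.142]
```

Call:
move_arm --moves '[{"gripper": 0,"x": 0,"y": 0.1,"z": 0.2,"roll": 0},{"gripper": 0,"x": 0,"y": 0,"z": 0,"roll": 0},{"gripper": 100,"x": 0,"y": 0,"z": 0,"roll": 0},{"gripper": 100,"x": 0,"y": 0,"z": 0,"roll": 0},{"gripper": 100,"x": 0,"y": 0,"z": 0,"roll": 0}]'

```text
time_s: 17.38
eef_pos: [0.61, 0.0415, 0.2831]
eef_rot: [-0.001, 0.731, 0.683, -0.001]
wrist_force: [-0.2, -0.6, 0.0]
opening: 1.001
```

```bash
python3 - <<'E'
from h import *
o=ctrl.get_obs(); print(o["eef_pos"].round(4),o["wrist_force"].round(1),o["torque"].round(2),o["opening"])
w=cam("wrist"); k,P=runner_tilt(w); print(k.round(3),P[::5].round(3).tolist()); save(w,"w10.png")
E
```

```text
[0.61   0.0415 0.2831] [-0.2 -0.6  0. ] [-0.03  0.01 -0.02] 1.0007217874785255
[-0.073  0.161] [[-0.0, -0.078, 0.169, 80.0, 122.0], [-0.0, -0.066, 0.166, 79.0, 152.0], [-0.0, -0.053, 0.165, 77.0, 182.0], [-0.0, -0.039, 0.164, 75.0, 212.0]]
```

View pics/w10.png

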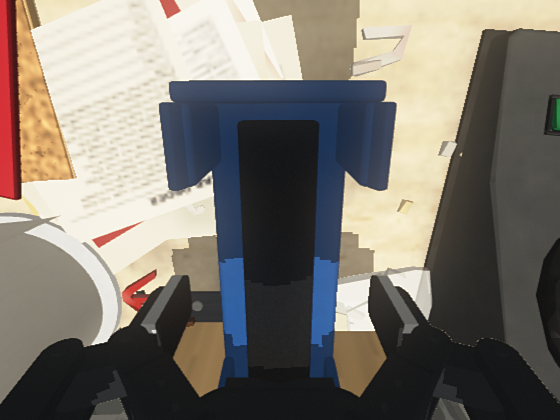

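Call:
move_arm --moves '[{"gripper": 100,"x": 0,"y": 0,"z": -3,"roll": 0},{"gripper": 100,"x": 0,"y": 0,"z": -6,"roll": 0},{"gripper": 100,"x": 0,"y": -5,"z": -3,"roll": 0},{"gripper": 100,"x": 0,"y": -5,"z": 0,"roll": 0},{"gripper": 100,"x": 0,"y": 0,"z": 0,"roll": 0}]'

```text
time_s: 18.05
eef_pos: [0.5077, 0.0489, 0.4032]
eef_rot: [-0.001, 0.73, 0.683, -0.001]
wrist_force: [0.1, -0.0, -0.3]
opening: 0.998
```

```bash
python3 - <<'E'
from h import *
import pickle
w=cam("wrist"); o=ctrl.get_obs(); print(o["eef_pos"].round(4),o["wrist_force"].round(1))
t=cam("top");s=cam("scene"); pickle.dump((w,t,s),open("t11.pkl","wb"))
a=cv2.resize(s["img"][140:240,220:330,::-1],None,fx=4,fy=4,interpolation=2)
b=w["img"][:400,:400,::-1] if 0 else cv2.resize(w["img"][150:420,190:380,::-1],None,fx=1.48,fy=1.48,interpolation=2)
b=b[:400]; a=a[:b.shape[0]]
cv2.imwrite("pics/c11.png",np.clip(np.hstack([a*1.5,b[:a.shape[0]]*1.0]),0,255).astype(np.uint8)); print(a.shape,b.shape)
E
```

```text
[0.5096 0.0485 0.4038] [1.7 0.9 0.4]
(400, 440, 3) (400, 281, 3)
```

View pics/c11.png

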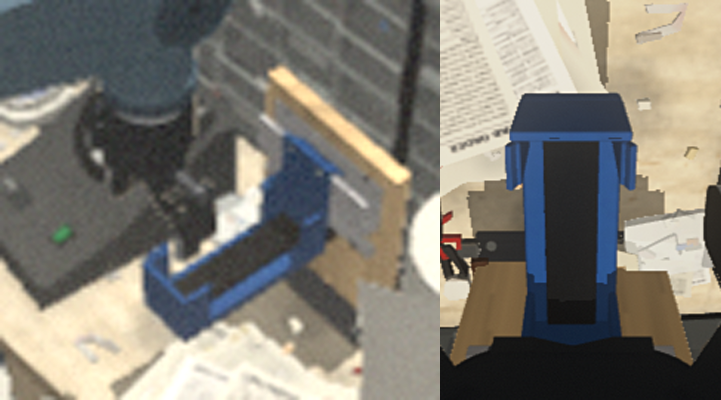

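```bash
python3 - <<'E'
from h import *
import pickle
from scipy.optimize import least_squares
w,t,s=pickle.load(open("t11.pkl","rb"))
def prof(c,p,q,n=60):
    x=np.linspace(p[0],q[0],n);y=np.linspace(p[1],q[1],n)
    im=c["img"].astype(np.float32); return np.c_[x,y,cv2.remap(im,x.astype(np.float32),y.astype(np.float32),1).reshape(n,3)]
for uv in((281,235),(281,355)):
    pr=prof(w,uv,(uv[0],uv[1]+20),21); print([(round(float(r[1])),*r[2:].astype(int)) for r in pr][::1])
for v in(260,290,320,350):
    pr=prof(w,(245,v),(320,v),76); sat=pr[:,4]-pr[:,2]; k=np.where(sat<25)[0]; print(v,pr[k[0],0],pr[k[-1],0], sat[::4].astype(int).tolist())
E
```

```text
[(235, np.int64(46), np.int64(54), np.int64(70)), (236, np.int64(45), np.int64(52), np.int64(69)), (237, np.int64(44), np.int64(51), np.int64(67)), (238, np.int64(46), np.int64(57), np.int64(78)), (239, np.int64(51), np.int64(74), np.int64(114)), (240, np.int64(59), np.int64(90), np.int64(143)), (241, np.int64(58), np.int64(93), np.int64(148)), (242, np.int64(57), np.int64(92), np.int64(145)), (243, np.int64(55), np.int64(92), np.int64(146)), (244, np.int64(55), np.int64(91), np.int64(145)), (245, np.int64(49), np.int64(62), np.int64(82)), (246, np.int64(46), np.int64(43), np.int64(41)), (247, np.int64(48), np.int64(46), np.int64(44)), (248, np.int64(48), np.int64(46), np.int64(46)), (249, np.int64(46), np.int64(45), np.int64(44)), (250, np.int64(47), np.int64(47), np.int64(45)), (251, np.int64(47), np.int64(45), np.int64(45)), (252, np.int64(43), np.int64(44), np.int64(44)), (253, np.int64(44), np.int64(44), np.int64(45)), (254, np.int64(44), np.int64(44), np.int64(43)), (255, np.int64(45), np.int64(43), np.int64(44))]
[(355, np.int64(20), np.int64(21), np.int64(20)), (356, np.int64
[... 627 characters left out ...]
, np.int64(19), np.int64(29), np.int64(46)), (370, np.int64(20), np.int64(35), np.int64(58)), (371, np.int64(20), np.int64(35), np.int64(57)), (372, np.int64(20), np.int64(35), np.int64(56)), (373, np.int64(20), np.int64(34), np.int64(56)), (374, np.int64(19), np.int64(34), np.int64(56)), (375, np.int64(17), np.int64(32), np.int64(55))]
260 245.0 310.0 [21, 87, 86, 89, -6, 0, -1, 0, 0, 0, 1, -1, -1, 57, 90, 93, 24, 77, 45]
290 245.0 320.0 [-26, 92, 90, 92, 0, 0, 1, 1, 1, 2, 0, 0, 0, 98, 93, 92, 82, -35, -35]
320 245.0 320.0 [-3, 93, 95, 96, 17, -1, 0, -1, 0, 0, -2, -1, -2, 99, 93, 96, 7, -41, -20]
350 245.0 320.0 [-56, 38, 35, 47, 40, -2, -3, -1, -2, -2, -3, -2, -2, 47, 44, 33, -6, -48, -51]
```

```bash
cat >> h.py <<'E'
from scipy.optimize import least_squares
CT=np.array([.697,.036,.2])
def shelf_pts(p,P):
    """p = mid x,y,z (world m), yaw, tilt (front up +); P shelf-frame points"""
    A=R.from_euler("zy",[p[3],p[4]]).as_matrix(); return np.array(P)@A.T+p[:3]
E
python3 - <<'E'
from h import *
import pickle
w,t,s=pickle.load(open("t11.pkl","rb"))
L=[];
for v in range(250,366,4):
    r=w["img"][v].astype(int); sat=r[:,2]-r[:,0]; a=281
    f=lambda u: sat[u]
    th=.5*np.median(sat[250:258]); 
    while sat[a]<th: a-=1
    b=281
    while sat[b]<th: b+=1
    L.append((v,a+(th-sat[a])/(sat[a+1]-sat[a]), b-1+(th-sat[b-1])/(sat[b]-sat[b-1])))
L=np.array(L); print(L[::7].round(1).tolist())
for name,fz in(("front=top edge",.020),("front=floor edge",.008)):
    def res(p):
        e=[]
        for sgn,col in((-1,1),(1,2)):
            q=proj(w,shelf_pts(p,[[-.0745,sgn*.017,.02],[.0755,sgn*.017,.02]]))
            # image u at rows
            u=q[0,0]+(L[:,0]-q[0,1])/(q[1,1]-q[0,1])*(q[1,0]-q[0,0]); e+=list(u-L[:,col])
        e+=[5*(proj(w,shelf_pts(p,[[-.0745,0,fz]]))[0,1]-245.2),5*(proj(w,shelf_pts(p,[[.0755,0,.02]]))[0,1]-368.6)]
        return np.array(e)
    r=least_squares(res,[.607,.042,.1,-.067,0],x_scale=[.01,.01,.01,.05,.05],f_scale=.5,loss="soft_l1"); p=r.x
    print(name,p.round(4),"cost",round(r.cost,2),"expected home",(CT+[-.0905*.998,.0905*.067,-.1]).round(4))
E
```

```text
[[250.0, 259.2, 297.0], [278.0, 259.8, 296.5], [306.0, 260.6, 296.0], [334.0, 261.5, 295.4], [362.0, 261.9, 294.5]]
front=top edge [ 0.6125  0.0414  0.0961 -0.0656  0.0688] cost 1.28 expected home [0.6067 0.0421 0.1   ]
front=floor edge [ 0.6173  0.041   0.0944 -0.0655  0.1167] cost 3.05 expected home [0.6067 0.0421 0.1   ]
```

```bash
cat > fit.py <<'E'
from h import *
def edges(w,rows,u0,ref):
    L=[]
    for v in rows:
        r=w["img"][v].astype(int); sat=r[:,2]-r[:,0]; th=.5*np.median(sat[ref[0]:ref[1]]); a=b=u0
        while sat[a]<th: a-=1
        while sat[b]<th: b+=1
        L.append((v,a+(th-sat[a])/(sat[a+1]-sat[a]),b-1+(th-sat[b-1])/(sat[b]-sat[b-1])))
    return np.array(L)
def vedge(w,u,v0,v1,down):
    c=w["img"][v0:v1,u-2:u+3].astype(int); s=(c[:,:,2]-c[:,:,0]).mean(1); th=.5*s.max()
    k=np.where((s[:-1]>=th)&(s[1:]<th))[0][-1] if down else np.where((s[:-1]<th)&(s[1:]>=th))[0][0]
    return v0+k+(th-s[k])/(s[k+1]-s[k])
def fit(w,L,vf,vr,p0,tilt=None):
    def res(p):
        if tilt is not None: p=np.r_[p[:4],tilt]
        e=[]
        for sgn,col in((-1,1),(1,2)):
            q=proj(w,shelf_pts(p,[[-.0745,sgn*.017,.02],[.0755,sgn*.017,.02]]))
            e+=list(q[0,0]+(L[:,0]-q[0,1])/(q[1,1]-q[0,1])*(q[1,0]-q[0,0])-L[:,col])
        e+=[5*(proj(w,shelf_pts(p,[[-.0745,0,.02]]))[0,1]-vf),5*(proj(w,shelf_pts(p,[[.0755,0,.02]]))[0,1]-vr)]
        return np.array(e)
    r=least_squares(res,p0,x_scale=[.01,.01,.01,.05,.05],f_scale=.5,loss="soft_l1"); return r.x.round(4),round(r.cost,2)
E
python3 - <<'E'
from fit import *
import pickle
w=pickle.load(open("w2.pkl","rb"))
L=edges(w,range(112,236,4),270,(240,248)); vf=vedge(w,270,95,115,True); vr=vedge(w,275,255,285,False)
print(L[::6].round(1).tolist(),vf,vr); print("bench",fit(w,L,vf,vr,[.53,.08,.008,.02,0]))
w=pickle.load(open("t11.pkl","rb"))[0]; L=edges(w,range(250,366,4),281,(250,258))
for tl in(None,0,.03): print("hung",tl,fit(w,L,245.2,368.6,[.607,.042,.1,-.067,0],tl))
E
```

```text
[[112.0, 248.4, 289.4], [136.0, 249.3, 289.1], [160.0, 249.7, 289.0], [184.0, 250.5, 288.4], [208.0, 251.5, 288.1], [232.0, 251.9, 287.8]] 103.5253807106599 266.50201612903226
bench (array([ 0.5319,  0.0781,  0.0069,  0.0276, -0.0075]), np.float64(0.76))
hung None (array([ 0.6125,  0.0414,  0.0961, -0.0656,  0.0688]), np.float64(1.28))
hung 0 (array([ 0.6182,  0.0411,  0.0922, -0.0656,  0.    ]), np.float64(13.8))
hung 0.03 (array([ 0.6165,  0.0412,  0.0921, -0.0657,  0.    ]), np.float64(7.34))
```

```bash
cat >> fit.py <<'E'
def hung():
    w=cam("wrist"); o=ctrl.get_obs()
    u=int(proj(w,[[.60,.042,.12]])[0,0]); 
    v0=int(proj(w,shelf_pts([.611,.0415,.1,-.067,.03],[[-.0745,0,.02]]))[0,1]); v1=int(proj(w,shelf_pts([.611,.0415,.1,-.067,.03],[[.0755,0,.02]]))[0,1])
    vf=vedge(w,u,v0-12,v0+12,True); vr=vedge(w,u,v1-14,v1+14,False)
    L=edges(w,range(int(vf)+5,int(vr)-6,4),u,(u-31,u-23))
    return w,vf,vr,fit(w,L,vf,vr,[.607,.042,.1,-.067,0]),o["eef_pos"].round(4)
E
python3 - <<'E'
from fit import *
for i in range(2): print(hung()[1:])
E
```

```text
(np.float64(238.759385665529), np.float64(364.37666666666667), (array([ 0.6126,  0.0414,  0.0954, -0.0654,  0.0525]), np.float64(1.17)), array([0.5116, 0.048 , 0.4039]))
(np.float64(238.73776223776224), np.float64(364.39403973509934), (array([ 0.6126,  0.0414,  0.0955, -0.0654,  0.0538]), np.float64(1.33)), array([0.5117, 0.048 , 0.4038]))
```

Call:
move_arm --moves '[{"gripper": 0,"x": 0,"y": 2.5,"z": 3,"roll": 0},{"gripper": 0,"x": 0,"y": 2.5,"z": 3,"roll": 0},{"gripper": 0,"x": 0,"y": 0,"z": 3,"roll": 0},{"gripper": 0,"x": 0,"y": 0,"z": 1,"roll": 0},{"gripper": 0,"x": 0,"y": 0,"z": 0,"roll": 0}]'

```text
time_s: 18.92
eef_pos: [0.5608, 0.0448, 0.3031]
eef_rot: [-0.001, 0.731, 0.683, -0.001]
wrist_force: [0.1, 0.5, 0.2]
opening: -0.003
```

Call:
move_arm --moves '[{"gripper": 0,"x": 0,"y": 0,"z": 0.5,"roll": 0},{"gripper": 0,"x": 0,"y": 0,"z": 0,"roll": 0}]'

```text
time_s: 19.18
eef_pos: [0.5608, 0.0448, 0.2995]
eef_rot: [0.001, 0.731, 0.683, 0.0]
wrist_force: [-0.3, 0.2, -0.9]
opening: -0.003
```

Call:
move_arm --moves '[{"gripper": 0,"x": 0,"y": 0,"z": 0.3,"roll": 0},{"gripper": 0,"x": 0,"y": 0,"z": 0,"roll": 0}]'

```text
time_s: 19.42
eef_pos: [0.5606, 0.0449, 0.2958]
eef_rot: [0.0, 0.731, 0.683, 0.0]
wrist_force: [-0.1, 0.5, 0.6]
opening: 0.002
```

Call:
move_arm --moves '[{"gripper": 0,"x": 0,"y": 0,"z": 0.3,"roll": 0},{"gripper": 0,"x": 0,"y": 0,"z": 0,"roll": 0}]'

```text
time_s: 19.68
eef_pos: [0.5608, 0.0448, 0.2928]
eef_rot: [0.0, 0.731, 0.683, 0.0]
wrist_force: [0.7, 0.2, -0.7]
opening: 0.004
```

Call:
move_arm --moves '[{"gripper": 0,"x": 0,"y": 0,"z": 0.2,"roll": 0},{"gripper": 0,"x": 0,"y": 0,"z": 0,"roll": 0}]'

```text
time_s: 19.92
eef_pos: [0.5608, 0.0449, 0.2923]
eef_rot: [0.0, 0.731, 0.683, 0.0]
wrist_force: [-4.9, 0.4, 12.8]
opening: 0.001
```

Call:
move_arm --moves '[{"gripper": 0,"x": 0,"y": 0,"z": 0.2,"roll": 0},{"gripper": 0,"x": 0,"y": 0,"z": 0,"roll": 0}]'

```text
time_s: 20.18
eef_pos: [0.5608, 0.0449, 0.292]
eef_rot: [0.0, 0.73, 0.683, 0.0]
wrist_force: [-11.9, 0.5, 24.7]
opening: -0.0
```

Call:
move_arm --moves '[{"gripper": 0,"x": 0,"y": 0,"z": 0.2,"roll": 0},{"gripper": 0,"x": 0,"y": 0,"z": 0,"roll": 0}]'

```text
time_s: 20.42
eef_pos: [0.5609, 0.045, 0.2916]
eef_rot: [0.0, 0.73, 0.683, -0.0]
wrist_force: [-17.0, 0.7, 36.9]
opening: 0.0
```

Call:
move_arm --moves '[{"gripper": 0,"x": 0,"y": 0,"z": 0.2,"roll": 0},{"gripper": 0,"x": 0,"y": 0,"z": 0,"roll": 0}]'

```text
time_s: 20.68
eef_pos: [0.5609, 0.045, 0.2913]
eef_rot: [0.001, 0.73, 0.683, -0.0]
wrist_force: [-22.9, 1.3, 49.5]
opening: -0.003
```

Call:
move_arm --moves '[{"gripper": 0,"x": 0,"y": 0,"z": -2,"roll": 0},{"gripper": 0,"x": 0,"y": 6,"z": 0,"roll": 0},{"gripper": 0,"x": 0,"y": 0,"z": 0.8,"roll": 0},{"gripper": 0,"x": 0,"y": 0,"z": 0,"roll": 0}]'

```text
time_s: 21.18
eef_pos: [0.6197, 0.0408, 0.2949]
eef_rot: [-0.001, 0.731, 0.683, -0.001]
wrist_force: [0.3, -1.1, -0.4]
opening: 0.002
```

Call:
move_arm --moves '[{"gripper": 0,"x": 0,"y": 0,"z": 0.3,"roll": 0},{"gripper": 0,"x": 0,"y": 0,"z": 0,"roll": 0}]'

```text
time_s: 21.42
eef_pos: [0.6198, 0.041, 0.2936]
eef_rot: [-0.0, 0.731, 0.683, -0.0]
wrist_force: [-0.4, 1.0, -0.3]
opening: -0.0
```

Call:
move_arm --moves '[{"gripper": 0,"x": 0,"y": 0,"z": 0.2,"roll": 0},{"gripper": 0,"x": 0,"y": 0,"z": 0,"roll": 0}]'

```text
time_s: 21.68
eef_pos: [0.6203, 0.0409, 0.2929]
eef_rot: [0.0, 0.731, 0.683, 0.0]
wrist_force: [-2.6, 0.6, 6.5]
opening: 0.002
```

Call:
move_arm --moves '[{"gripper": 0,"x": 0,"y": 0,"z": 0.2,"roll": 0},{"gripper": 0,"x": 0,"y": 0,"z": 0,"roll": 0}]'

```text
time_s: 21.92
eef_pos: [0.6203, 0.041, 0.2927]
eef_rot: [0.0, 0.73, 0.683, -0.0]
wrist_force: [-8.3, 0.6, 17.2]
opening: 0.001
```

Call:
move_arm --moves '[{"gripper": 0,"x": 0,"y": 0,"z": -6,"roll": 0},{"gripper": 0,"x": 0,"y": -2,"z": -5.5,"roll": 0},{"gripper": 0,"x": 0,"y": -5,"z": -3.5,"roll": 0},{"gripper": 0,"x": 0,"y": -5,"z": -2,"roll": 0},{"gripper": 0,"x": 0,"y": -5,"z": 0,"roll": -3.84}]'

```text
time_s: 22.55
eef_pos: [0.4495, 0.0524, 0.462]
eef_rot: [0.002, 0.707, 0.707, 0.001]
wrist_force: [0.3, 0.4, 0.6]
opening: -0.002
```

Call:
move_arm --moves '[{"gripper": 100,"x": -6.2,"y": 0,"z": 0,"roll": 0},{"gripper": 100,"x": -6.2,"y": 0,"z": 0,"roll": 0},{"gripper": 100,"x": -6.2,"y": 0,"z": 0,"roll": 0},{"gripper": 100,"x": -6.2,"y": 0,"z": 0,"roll": 0},{"gripper": 100,"x": -6.2,"y": 0,"z": 0,"roll": 0}]'

```text
time_s: 23.18
eef_pos: [0.4501, -0.2595, 0.4602]
eef_rot: [0.001, 0.707, 0.707, 0.0]
wrist_force: [0.7, -0.2, 0.9]
opening: 1.004
```

Call:
move_arm --moves '[{"gripper": 100,"x": -4,"y": 0,"z": 0,"roll": 0},{"gripper": 100,"x": 0,"y": 0,"z": 0,"roll": 0},{"gripper": 100,"x": 0,"y": 0,"z": 0,"roll": 0}]'

```text
time_s: 23.55
eef_pos: [0.4504, -0.2972, 0.4596]
eef_rot: [-0.0, 0.707, 0.707, 0.0]
wrist_force: [-0.2, -0.1, 0.5]
opening: 0.997
```

```bash
python3 - <<'E'
from h import *
import pickle
w=cam("wrist"); o=ctrl.get_obs(); print(o["eef_pos"].round(4),rot(o["eef_rot"]).as_matrix()[:,0].round(4))
pickle.dump(w,open("t12.pkl","wb")); cv2.imwrite("pics/w12.png",np.clip(cv2.resize(w["img"][40:340,:,::-1],(784,420),interpolation=2)*.85,0,255).astype(np.uint8))
H,S,V=hsv(w); red=(((H<8)|(H>170))&(S>120)&(V>60)).astype(np.uint8); gr=((H>45)&(H<90)&(S>80)).astype(np.uint8)
for z in(.006,.012,.018,.024): print(z,"red",rect(w,red,z,(280,0,560,420)),"green",rect(w,gr,z,(0,0,280,420)))
E
```

```text
[ 0.4506 -0.2968  0.4598] [0.e+00 1.e+00 3.e-04]
0.006 red {'c': (504.2, -157.6), 'size': (159.6, 47.5), 'yaw': -17.27, 'n': 3535} green {'c': (511.7, -471.1), 'size': (152.6, 44.2), 'yaw': -0.29, 'n': 3079}
0.012 red {'c': (502.2, -159.5), 'size': (157.4, 46.8), 'yaw': -17.27, 'n': 3535} green {'c': (509.6, -468.6), 'size': (150.4, 43.5), 'yaw': -0.29, 'n': 3079}
0.018 red {'c': (500.2, -161.5), 'size': (155.1, 46.1), 'yaw': -17.27, 'n': 3535} green {'c': (507.5, -466.2), 'size': (148.2, 42.9), 'yaw': -0.29, 'n': 3079}
0.024 red {'c': (498.3, -163.5), 'size': (152.8, 45.5), 'yaw': -17.27, 'n': 3535} green {'c': (505.4, -463.7), 'size': (146.1, 42.3), 'yaw': -0.29, 'n': 3079}
```

View pics/w12.png

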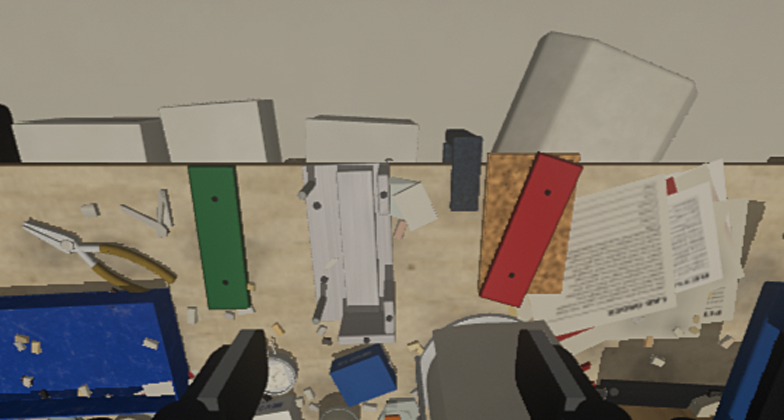

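Call:
move_arm --moves '[{"gripper": 80,"x": -5.8,"y": 2,"z": 0,"roll": 0},{"gripper": 80,"x": -5.8,"y": 2,"z": 0,"roll": 0},{"gripper": 80,"x": -5.8,"y": 2.1,"z": 0,"roll": 0},{"gripper": 80,"x": 0,"y": 0,"z": 6,"roll": 0.3},{"gripper": 80,"x": 0,"y": 0,"z": 6,"roll": 0}]'

```text
time_s: 24.22
eef_pos: [0.5125, -0.4712, 0.3391]
eef_rot: [0.001, 0.709, 0.705, -0.0]
wrist_force: [-0.6, 0.2, -0.6]
opening: 0.799
```

Call:
move_arm --moves '[{"gripper": 80,"x": 0,"y": 0,"z": 5,"roll": 0},{"gripper": 80,"x": 0,"y": 0,"z": 0,"roll": 0},{"gripper": 80,"x": 0,"y": 0,"z": 0,"roll": 0}]'

```text
time_s: 24.6
eef_pos: [0.5126, -0.4716, 0.2925]
eef_rot: [0.002, 0.709, 0.705, -0.0]
wrist_force: [0.0, 0.1, 0.5]
opening: 0.799
```

```bash
python3 - <<'E'
from h import *
import pickle
o=ctrl.get_obs(); w=cam("wrist"); pickle.dump(w,open("t13.pkl","wb")); print(o["eef_pos"].round(4),o["opening"])
H,S,V=hsv(w); gr=((H>45)&(H<90)&(S>70)).astype(np.uint8)
print(rect(w,gr,.006,(150,0,420,400)))
w=pickle.load(open("t12.pkl","rb"))
q=lambda p,z:(1000*onz(w,np.array(p,float)/1.4+[0,40],z)[:, :2]).round(1).tolist()
print("rail",q([[340,165],[378,165],[343,305],[379,305]],.018),"end fence top",q([[340,335],[395,335],[340,342],[395,342]],.058),"side",q([[390,165],[395,268],[397,335]],.058))
print("pins",q([[308,187],[323,280]],.03))
E
```

```text
[ 0.5126 -0.4716  0.2925] 0.7988193160067295
{'c': (512.3, -471.6), 'size': (152.1, 44.7), 'yaw': -0.36, 'n': 8623}
rail [[432.0, -344.0], [432.1, -308.4], [578.2, -346.5], [578.2, -308.9]] end fence top [[589.8, -345.7], [589.9, -292.5], [597.6, -346.0], [597.7, -292.5]] side [[425.6, -297.1], [519.8, -292.7], [589.9, -290.5]]
pins [[450.4, -373.0], [544.2, -363.9]]
```

Call:
move_arm --moves '[{"gripper": 80,"x": 0,"y": 0,"z": 5,"roll": 0},{"gripper": 80,"x": 0,"y": 0,"z": 5,"roll": 0},{"gripper": 80,"x": 0,"y": 0,"z": 2.1,"roll": 0},{"gripper": 80,"x": 0,"y": 0,"z": 0,"roll": 0},{"gripper": 0,"x": 0,"y": 0,"z": 0,"roll": 0}]'

```text
time_s: 25.28
eef_pos: [0.5125, -0.4729, 0.1719]
eef_rot: [0.002, 0.709, 0.705, -0.0]
wrist_force: [-0.1, -0.1, 0.1]
opening: 0.599
```

Call:
move_arm --moves '[{"gripper": 0,"x": 0,"y": 0,"z": 0,"roll": 0},{"gripper": 0,"x": 0,"y": 0,"z": 0,"roll": 0},{"gripper": 0,"x": 0,"y": 0,"z": 0,"roll": 0}]'

```text
time_s: 25.65
eef_pos: [0.5126, -0.473, 0.1724]
eef_rot: [0.003, 0.709, 0.705, -0.0]
wrist_force: [0.0, 0.5, 7.2]
opening: 0.512
```

Call:
move_arm --moves '[{"gripper": 0,"x": 0,"y": 0,"z": -2,"roll": 0},{"gripper": 0,"x": 0,"y": 0,"z": -6,"roll": 0},{"gripper": 0,"x": 0,"y": 0,"z": -2,"roll": 0},{"gripper": 0,"x": 0,"y": 0,"z": 0,"roll": 0}]'

```text
time_s: 26.15
eef_pos: [0.5121, -0.4724, 0.2723]
eef_rot: [0.003, 0.709, 0.705, -0.0]
wrist_force: [1.1, -0.4, -1.5]
opening: 0.514
```

```bash
python3 - <<'E'
from h import *
import pickle
o=ctrl.get_obs(); w=cam("wrist"); pickle.dump(w,open("t14.pkl","wb")); print(o["eef_pos"].round(4),o["opening"],o["wrist_force"])
H,S,V=hsv(w); gr=((H>45)&(H<90)&(S>70)).astype(np.uint8)
for z in(.09,.1,.11): print(z,rect(w,gr,z,(150,0,420,400)))
E
```

```text
[ 0.5121 -0.4724  0.2723] 0.5139660694214273 [ 1.1227312  -0.36607039 -1.47475952]
0.09 {'c': (516.1, -472.9), 'size': (158.1, 50.8), 'yaw': -0.29, 'n': 22969}
0.1 {'c': (510.2, -472.9), 'size': (147.7, 47.4), 'yaw': -0.29, 'n': 22969}
0.11 {'c': (504.3, -472.8), 'size': (137.3, 44.1), 'yaw': -0.29, 'n': 22969}
```

Call:
move_arm --moves '[{"gripper": 0,"x": 4.6,"y": -0.4,"z": 0,"roll": 0},{"gripper": 0,"x": 4.6,"y": -0.4,"z": 0,"roll": 0},{"gripper": 0,"x": 4.6,"y": -0.4,"z": 0,"roll": 0},{"gripper": 0,"x": 0,"y": 0,"z": 2,"roll": 0},{"gripper": 0,"x": 0,"y": 0,"z": 0,"roll": 0}]'

```text
time_s: 26.82
eef_pos: [0.4993, -0.3329, 0.2453]
eef_rot: [-0.003, 0.709, 0.705, -0.0]
wrist_force: [-0.3, 0.4, -0.2]
opening: 0.509
```

```bash
python3 - <<'E'
from h import *
import pickle
o=ctrl.get_obs(); w=cam("wrist"); pickle.dump(w,open("t15.pkl","wb")); print(o["eef_pos"].round(4),o["opening"],o["wrist_force"].round(1))
cv2.imwrite("pics/w15.png",w["img"][:,:,::-1])
E
```

```text
[ 0.4993 -0.3329  0.2453] 0.5085004385353441 [-0.3  0.4 -0.2]
```

Call:
move_arm --moves '[{"gripper": 0,"x": 0,"y": 0,"z": 2,"roll": 0},{"gripper": 0,"x": 0,"y": 0,"z": 0,"roll": 0}]'

```text
time_s: 27.12
eef_pos: [0.4995, -0.3338, 0.2262]
eef_rot: [-0.002, 0.71, 0.705, -0.0]
wrist_force: [0.2, -0.7, -0.5]
opening: 0.515
```

Call:
move_arm --moves '[{"gripper": 0,"x": 0,"y": 0,"z": 1.5,"roll": 0},{"gripper": 0,"x": 0,"y": 0,"z": 0,"roll": 0}]'

```text
time_s: 27.38
eef_pos: [0.4998, -0.3334, 0.2121]
eef_rot: [-0.001, 0.709, 0.705, -0.0]
wrist_force: [1.0, -0.2, -0.9]
opening: 0.512
```

Call:
move_arm --moves '[{"gripper": 0,"x": 0,"y": 0,"z": 1.5,"roll": 0},{"gripper": 0,"x": 0,"y": 0,"z": 0,"roll": 0},{"gripper": 0,"x": 0,"y": 0,"z": 0,"roll": 0}]'

```text
time_s: 27.75
eef_pos: [0.5004, -0.3336, 0.1986]
eef_rot: [-0.0, 0.709, 0.705, 0.0]
wrist_force: [0.7, -0.2, -0.0]
opening: 0.511
```

Call:
move_arm --moves '[{"gripper": 0,"x": 0,"y": 0,"z": 0.5,"roll": 0},{"gripper": 0,"x": 0,"y": 0,"z": 0,"roll": 0}]'

```text
time_s: 28.0
eef_pos: [0.5002, -0.3335, 0.1934]
eef_rot: [-0.0, 0.709, 0.705, 0.0]
wrist_force: [-0.1, -0.1, -1.6]
opening: 0.51
```

Call:
move_arm --moves '[{"gripper": 0,"x": 0,"y": 0.5,"z": 0,"roll": 0},{"gripper": 0,"x": 0,"y": 0,"z": 0,"roll": 0}]'

```text
time_s: 28.25
eef_pos: [0.5058, -0.3338, 0.194]
eef_rot: [0.0, 0.709, 0.705, 0.0]
wrist_force: [-1.0, -0.4, -0.4]
opening: 0.509
```

Call:
move_arm --moves '[{"gripper": 0,"x": 0,"y": 0.3,"z": 0,"roll": 0},{"gripper": 0,"x": 0,"y": 0,"z": 0,"roll": 0}]'

```text
time_s: 28.5
eef_pos: [0.5086, -0.3338, 0.1938]
eef_rot: [0.0, 0.709, 0.705, 0.0]
wrist_force: [0.7, 0.2, -0.9]
opening: 0.511
```

Call:
move_arm --moves '[{"gripper": 0,"x": 0,"y": 0.3,"z": 0,"roll": 0},{"gripper": 0,"x": 0,"y": 0,"z": 0,"roll": 0}]'

```text
time_s: 28.75
eef_pos: [0.5115, -0.3338, 0.1938]
eef_rot: [0.0, 0.709, 0.705, 0.0]
wrist_force: [1.1, -0.2, -1.2]
opening: 0.511
```

Call:
move_arm --moves '[{"gripper": 0,"x": 0,"y": 0.2,"z": 0,"roll": 0},{"gripper": 0,"x": 0,"y": 0,"z": 0,"roll": 0}]'

```text
time_s: 29.0
eef_pos: [0.5129, -0.3338, 0.1934]
eef_rot: [-0.001, 0.709, 0.705, -0.0]
wrist_force: [-3.9, -0.5, -0.3]
opening: 0.512
```

Call:
move_arm --moves '[{"gripper": 0,"x": 0,"y": 0.2,"z": 0,"roll": 0},{"gripper": 0,"x": 0,"y": 0,"z": 0,"roll": 0}]'

```text
time_s: 29.25
eef_pos: [0.5137, -0.3339, 0.1928]
eef_rot: [-0.002, 0.709, 0.705, -0.001]
wrist_force: [-9.4, -2.5, 0.7]
opening: 0.511
```

Call:
move_arm --moves '[{"gripper": 0,"x": 0,"y": 0.2,"z": 0,"roll": 0},{"gripper": 0,"x": 0,"y": 0,"z": 0,"roll": 0}]'

```text
time_s: 29.5
eef_pos: [0.5145, -0.334, 0.1922]
eef_rot: [-0.004, 0.709, 0.705, -0.002]
wrist_force: [-16.0, -3.9, 1.7]
opening: 0.513
```

Call:
move_arm --moves '[{"gripper": 0,"x": 0.3,"y": -0.4,"z": 0,"roll": 0},{"gripper": 0,"x": 0,"y": 0,"z": 0,"roll": 0}]'

```text
time_s: 29.75
eef_pos: [0.5128, -0.332, 0.1935]
eef_rot: [0.001, 0.709, 0.705, -0.001]
wrist_force: [-3.1, -6.3, -3.9]
opening: 0.514
```

Call:
move_arm --moves '[{"gripper": 0,"x": 0.2,"y": 0,"z": 0,"roll": 0},{"gripper": 0,"x": 0,"y": 0,"z": 0,"roll": 0}]'

```text
time_s: 30.0
eef_pos: [0.5128, -0.3311, 0.1938]
eef_rot: [0.002, 0.709, 0.705, -0.002]
wrist_force: [-4.9, -11.0, -5.9]
opening: 0.509
```

Call:
move_arm --moves '[{"gripper": 0,"x": 0.2,"y": 0,"z": 0,"roll": 0},{"gripper": 0,"x": 0,"y": 0,"z": 0,"roll": 0}]'

```text
time_s: 30.25
eef_pos: [0.5128, -0.3302, 0.1942]
eef_rot: [0.003, 0.709, 0.706, -0.003]
wrist_force: [-5.2, -16.2, -6.9]
opening: 0.51
```

Call:
move_arm --moves '[{"gripper": 0,"x": 0.2,"y": 0,"z": 0,"roll": 0},{"gripper": 0,"x": 0,"y": 0,"z": 0,"roll": 0}]'

```text
time_s: 30.5
eef_pos: [0.5128, -0.3294, 0.1945]
eef_rot: [0.004, 0.708, 0.706, -0.004]
wrist_force: [-6.2, -20.9, -7.7]
opening: 0.51
```

Call:
move_arm --moves '[{"gripper": 0,"x": -0.8,"y": 0,"z": 0,"roll": 0},{"gripper": 0,"x": 0,"y": 0,"z": 0.4,"roll": 0},{"gripper": 0,"x": 0,"y": 0,"z": 0,"roll": 0},{"gripper": 80,"x": 0,"y": 0,"z": 0,"roll": 0},{"gripper": 80,"x": 0,"y": 0,"z": 0,"roll": 0}]'

```text
time_s: 31.12
eef_pos: [0.5137, -0.3325, 0.1898]
eef_rot: [0.0, 0.709, 0.705, 0.0]
wrist_force: [0.1, 0.7, -0.1]
opening: 0.8
```

Call:
move_arm --moves '[{"gripper": 80,"x": 0,"y": 0,"z": -4,"roll": 0},{"gripper": 80,"x": 0,"y": -2,"z": -5,"roll": 0},{"gripper": 80,"x": 0,"y": -2,"z": -5,"roll": 0},{"gripper": 80,"x": 0,"y": 0,"z": 0,"roll": 0},{"gripper": 80,"x": 0,"y": 0,"z": 0,"roll": 0}]'

```text
time_s: 31.75
eef_pos: [0.4734, -0.3322, 0.3296]
eef_rot: [0.0, 0.709, 0.705, 0.0]
wrist_force: [-0.1, -0.1, -1.0]
opening: 0.799
```

```bash
python3 - <<'E'
from h import *
import pickle
o=ctrl.get_obs(); w=cam("wrist"); pickle.dump(w,open("t16.pkl","wb")); print(o["eef_pos"].round(4),o["opening"],o["wrist_force"].round(1))
H,S,V=hsv(w); gr=((H>45)&(H<90)&(S>70)).astype(np.uint8)
print(rect(w,gr,.024,(150,0,420,400)))
p=proj(w,[[.51,-.33,.02]])[0].astype(int); print(p)
a=cv2.resize(w["img"][max(p[1]-125,0):p[1]+125,p[0]-75:p[0]+100,::-1],None,fx=3,fy=2.4,interpolation=2); print(a.shape,(max(p[1]-125,0),p[0]-75))
cv2.imwrite("pics/w16.png",a[:600])
E
```

```text
[ 0.4734 -0.3322  0.3296] 0.7993897189459716 [-0.1 -0.1 -1. ]
{'c': (510.6, -333.1), 'size': (152.6, 44.1), 'yaw': -0.47, 'n': 6739}
[281 236]
(600, 525, 3) (np.int64(111), np.int64(206))
```

View pics/w16.png

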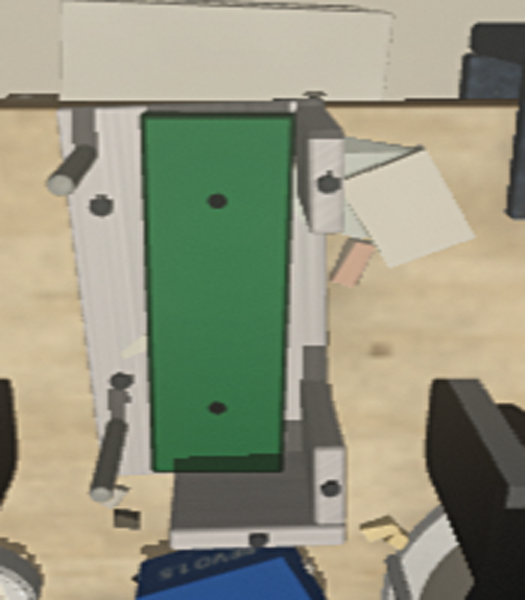

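```bash
python3 - <<'E'
from h import *
import pickle
w=pickle.load(open("t16.pkl","rb"))
q=lambda p,z:(1000*onz(w,np.array(p,float)/[3,2.4]+[206,111],z)[:, :2]).round(1).tolist()
print("near inner",q([[308,140],[312,230]],.058),"far inner",q([[315,447],[315,525]],.058))
print("near outer",q([[345,140],[345,235]],.058),"far outer",q([[345,440],[345,525]],.058))
print("end in",q([[172,529],[315,526]],.058),"end out",q([[172,546],[345,542]],.058))
print("green R edge",q([[295,117],[283,468]],.024),"L",q([[143,117],[153,470]],.024))
print("base plate",q([[60,110],[105,475]],.006),"pins tops",q([[62,183],[103,493]],.05))
E
```

```text
near inner [[436.8, -308.5], [467.5, -306.7]] far inner [[553.2, -303.5], [588.9, -302.5]]
near outer [[436.8, -298.9], [469.3, -297.7]] far outer [[550.2, -294.6], [588.9, -293.1]]
end in [[590.5, -347.3], [589.3, -302.5]] end out [[598.7, -347.4], [597.1, -292.8]]
green R edge [[435.0, -309.4], [587.0, -310.3]] L [[434.8, -353.9], [587.8, -355.4]]
base plate [[434.9, -381.2], [603.4, -374.8]] pins tops [[452.8, -374.7], [579.7, -369.3]]
```

Call:
move_arm --moves '[{"gripper": 80,"x": 5.7,"y": 0.9,"z": 0,"roll": 0},{"gripper": 80,"x": 5.7,"y": 0.9,"z": 0,"roll": 0},{"gripper": 80,"x": 5.7,"y": 0.8,"z": 0,"roll": 0},{"gripper": 80,"x": 0,"y": 0,"z": 0,"roll": 8.5},{"gripper": 80,"x": 0,"y": 0,"z": 0,"roll": 8.5}]'

```text
time_s: 32.42
eef_pos: [0.5004, -0.1601, 0.3278]
eef_rot: [-0.002, 0.806, 0.591, -0.001]
wrist_force: [-0.6, -0.2, -0.6]
opening: 0.797
```

Call:
move_arm --moves '[{"gripper": 80,"x": 0,"y": 0,"z": 0,"roll": 0},{"gripper": 80,"x": 0,"y": 0,"z": 0,"roll": 0}]'

```text
time_s: 32.67
eef_pos: [0.5003, -0.1616, 0.3287]
eef_rot: [-0.001, 0.805, 0.594, -0.0]
wrist_force: [0.1, -0.2, 0.0]
opening: 0.8
```

```bash
cat >> h.py <<'E'
def look(col,z,roi=(0,0,560,400),goal=None):
    w=cam("wrist"); o=ctrl.get_obs(); A=rot(o["eef_rot"]).as_matrix(); H,S,V=hsv(w)
    m=((((H<8)|(H>170))&(S>120)&(V>60)) if col=="red" else ((H>45)&(H<90)&(S>70))).astype(np.uint8)
    r=rect(w,m,z,roi); g=np.array(r["c"])/1000 if goal is None else np.array(goal); d=g-o["eef_pos"][:2]
    print(col,r,"tcp",o["eef_pos"].round(4),"ang",np.degrees(np.arctan2(A[1,0],A[0,0])).round(2),"to go tool x,y cm",(100*d@A[:2,:2]).round(2))
    return w
E
python3 -c "
from h import *
look('red',.018)"
```

```text
red {'c': (500.5, -160.8), 'size': (155.3, 45.4), 'yaw': -17.27, 'n': 7651} tcp [ 0.5003 -0.1617  0.3289] ang 72.78 to go tool x,y cm [ 0.09 -0.  ]
```

Call:
move_arm --moves '[{"gripper": 80,"x": 0.1,"y": 0,"z": 5,"roll": 0},{"gripper": 80,"x": 0,"y": 0,"z": 5,"roll": 0},{"gripper": 80,"x": 0,"y": 0,"z": 3,"roll": 0},{"gripper": 80,"x": 0,"y": 0,"z": 1.4,"roll": 0},{"gripper": 80,"x": 0,"y": 0,"z": 0,"roll": 0}]'

```text
time_s: 33.35
eef_pos: [0.5005, -0.1608, 0.1851]
eef_rot: [-0.001, 0.806, 0.593, -0.0]
wrist_force: [-0.4, -0.7, 1.0]
opening: 0.798
```

Call:
move_arm --moves '[{"gripper": 0,"x": 0,"y": 0,"z": 0,"roll": 0},{"gripper": 0,"x": 0,"y": 0,"z": 0,"roll": 0},{"gripper": 0,"x": 0,"y": 0,"z": 0,"roll": 0},{"gripper": 0,"x": 0,"y": 0,"z": 0,"roll": 0}]'

```text
time_s: 33.85
eef_pos: [0.5014, -0.1612, 0.1879]
eef_rot: [0.001, 0.805, 0.593, 0.001]
wrist_force: [-1.1, -0.7, 7.6]
opening: 0.497
```

Call:
move_arm --moves '[{"gripper": 0,"x": 0,"y": 0,"z": -3,"roll": 0},{"gripper": 0,"x": 0,"y": 0,"z": -4,"roll": 0},{"gripper": 0,"x": 0,"y": 0,"z": -3.5,"roll": -9.75},{"gripper": 0,"x": 0,"y": 0,"z": 0,"roll": -9.75},{"gripper": 0,"x": 0,"y": 0,"z": 0,"roll": 0}]'

```text
time_s: 34.48
eef_pos: [0.5009, -0.1608, 0.2923]
eef_rot: [0.001, 0.694, 0.72, 0.0]
wrist_force: [0.2, 0.2, -0.3]
opening: 0.491
```

```bash
python3 -c "
from h import *
print(ctrl.get_obs()['wrist_force'].round(1),ctrl.get_obs()['opening'])
look('red',.116,goal=(.503,-.336))"
```

```text
[ 0.2  0.2 -0.3] 0.49051495214265445
red {'c': (499.7, -159.6), 'size': (154.5, 50.5), 'yaw': 2.61, 'n': 23271} tcp [ 0.5007 -0.1607  0.2915] ang 91.97 to go tool x,y cm [-17.53  -0.37]
```

Call:
move_arm --moves '[{"gripper": 0,"x": -5.9,"y": -0.1,"z": 0,"roll": 0},{"gripper": 0,"x": -5.9,"y": -0.1,"z": 0,"roll": 0},{"gripper": 0,"x": -5.7,"y": -0.2,"z": 0,"roll": -0.2},{"gripper": 0,"x": 0,"y": 0,"z": 2,"roll": 0},{"gripper": 0,"x": 0,"y": 0,"z": 2,"roll": 0}]'

```text
time_s: 35.15
eef_pos: [0.5027, -0.3353, 0.2489]
eef_rot: [-0.001, 0.693, 0.721, 0.0]
wrist_force: [-0.5, 0.9, -1.2]
opening: 0.489
```

Call:
move_arm --moves '[{"gripper": 0,"x": 0,"y": 0,"z": 2,"roll": 0},{"gripper": 0,"x": 0,"y": 0,"z": 1.5,"roll": 0},{"gripper": 0,"x": 0,"y": 0,"z": 0,"roll": 0},{"gripper": 0,"x": 0,"y": 0,"z": 0,"roll": 0}]'

```text
time_s: 35.65
eef_pos: [0.5037, -0.3356, 0.2162]
eef_rot: [0.0, 0.692, 0.722, -0.0]
wrist_force: [-0.2, -0.7, 0.1]
opening: 0.49
```

```bash
python3 -c "
from h import *
print(ctrl.get_obs()['wrist_force'].round(1))
look('red',.035,goal=(.512,-.3285))"
```

```text
[-0.2 -0.7  0.1]
red {'c': (506.1, -335.3), 'size': (157.2, 49.4), 'yaw': 2.46, 'n': 22894} tcp [ 0.5037 -0.3358  0.2166] ang 92.38 to go tool x,y cm [0.7  0.86]
```

Call:
move_arm --moves '[{"gripper": 0,"x": 0.3,"y": 0,"z": 1.2,"roll": 0},{"gripper": 0,"x": 0,"y": 0.5,"z": 0,"roll": 0},{"gripper": 0,"x": 0,"y": 0,"z": 0,"roll": 0}]'

```text
time_s: 36.08
eef_pos: [0.5085, -0.3325, 0.2037]
eef_rot: [0.0, 0.692, 0.722, 0.0]
wrist_force: [-0.3, -0.3, -0.2]
opening: 0.492
```

Call:
move_arm --moves '[{"gripper": 0,"x": 0,"y": 0.3,"z": 0,"roll": 0},{"gripper": 0,"x": 0,"y": 0,"z": 0,"roll": 0}]'

```text
time_s: 36.33
eef_pos: [0.5114, -0.3325, 0.2039]
eef_rot: [0.0, 0.692, 0.722, 0.0]
wrist_force: [-0.9, -1.0, -1.2]
opening: 0.494
```

Call:
move_arm --moves '[{"gripper": 0,"x": 0,"y": 0.2,"z": 0,"roll": 0},{"gripper": 0,"x": 0,"y": 0,"z": 0,"roll": 0}]'

```text
time_s: 36.58
eef_pos: [0.5131, -0.3324, 0.2037]
eef_rot: [-0.0, 0.692, 0.722, -0.0]
wrist_force: [-0.2, -0.5, -1.7]
opening: 0.492
```

Call:
move_arm --moves '[{"gripper": 0,"x": 0,"y": 0.2,"z": 0,"roll": 0},{"gripper": 0,"x": 0,"y": 0,"z": 0,"roll": 0}]'

```text
time_s: 36.83
eef_pos: [0.5139, -0.3323, 0.203]
eef_rot: [-0.002, 0.692, 0.722, -0.001]
wrist_force: [-6.3, -1.7, -0.6]
opening: 0.491
```

Contact with the end fence. Back off slightly and find the side fence.

Call:
move_arm --moves '[{"gripper": 0,"x": 0.2,"y": -0.2,"z": 0,"roll": 0},{"gripper": 0,"x": 0,"y": 0,"z": 0,"roll": 0}]'

```text
time_s: 37.08
eef_pos: [0.513, -0.3302, 0.2037]
eef_rot: [-0.0, 0.692, 0.722, 0.0]
wrist_force: [-0.7, 0.5, -1.0]
opening: 0.493
```

Call:
move_arm --moves '[{"gripper": 0,"x": 0.2,"y": 0,"z": 0,"roll": 0},{"gripper": 0,"x": 0,"y": 0,"z": 0,"roll": 0}]'

```text
time_s: 37.33
eef_pos: [0.513, -0.3291, 0.2039]
eef_rot: [0.001, 0.692, 0.722, -0.001]
wrist_force: [-1.9, -4.5, -3.3]
opening: 0.491
```

Call:
move_arm --moves '[{"gripper": 0,"x": 0.2,"y": 0,"z": 0,"roll": 0},{"gripper": 0,"x": 0,"y": 0,"z": 0,"roll": 0}]'

```text
time_s: 37.58
eef_pos: [0.5128, -0.3285, 0.2041]
eef_rot: [0.002, 0.692, 0.721, -0.002]
wrist_force: [-2.6, -10.4, -5.6]
opening: 0.492
```

Call:
move_arm --moves '[{"gripper": 0,"x": 0.2,"y": 0,"z": 0,"roll": 0},{"gripper": 0,"x": 0,"y": 0,"z": 0,"roll": 0}]'

```text
time_s: 37.83
eef_pos: [0.5127, -0.3279, 0.2044]
eef_rot: [0.004, 0.692, 0.721, -0.002]
wrist_force: [-2.4, -16.4, -8.8]
opening: 0.487
```

Call:
move_arm --moves '[{"gripper": 0,"x": -0.5,"y": 0,"z": 0,"roll": 0},{"gripper": 0,"x": 0,"y": 0,"z": 0.3,"roll": 0},{"gripper": 0,"x": 0,"y": 0,"z": 0,"roll": 0}]'

```text
time_s: 38.2
eef_pos: [0.513, -0.3294, 0.2006]
eef_rot: [0.0, 0.692, 0.722, -0.0]
wrist_force: [-2.4, -4.1, -0.4]
opening: 0.489
```

Call:
move_arm --moves '[{"gripper": 0,"x": 0,"y": 0,"z": 0.2,"roll": 0},{"gripper": 0,"x": 0,"y": 0,"z": 0,"roll": 0}]'

```text
time_s: 38.45
eef_pos: [0.5132, -0.3295, 0.2]
eef_rot: [0.0, 0.692, 0.722, -0.0]
wrist_force: [-5.3, -0.5, 9.3]
opening: 0.491
```

Call:
move_arm --moves '[{"gripper": 0,"x": 0,"y": 0,"z": 0.2,"roll": 0},{"gripper": 0,"x": 0,"y": 0,"z": 0,"roll": 0}]'

```text
time_s: 38.7
eef_pos: [0.5133, -0.3295, 0.1998]
eef_rot: [0.0, 0.692, 0.722, -0.0]
wrist_force: [-11.0, 3.7, 22.5]
opening: 0.487
```

Call:
move_arm --moves '[{"gripper": 0,"x": 0,"y": 0,"z": -0.3,"roll": 0},{"gripper": 80,"x": 0,"y": 0,"z": 0,"roll": 0},{"gripper": 80,"x": 0,"y": 0,"z": 0,"roll": 0},{"gripper": 80,"x": 0,"y": 0,"z": 0.7,"roll": 0},{"gripper": 80,"x": 0,"y": 0,"z": 0,"roll": 0}]'

```text
time_s: 39.33
eef_pos: [0.5127, -0.3288, 0.1915]
eef_rot: [-0.001, 0.692, 0.722, 0.0]
wrist_force: [0.4, 0.4, -0.5]
opening: 0.803
```

Call:
move_arm --moves '[{"gripper": 0,"x": 0,"y": 0,"z": 0,"roll": 0},{"gripper": 0,"x": 0,"y": 0,"z": 0,"roll": 0},{"gripper": 0,"x": 0,"y": 0,"z": 0,"roll": 0},{"gripper": 0,"x": 0,"y": 0,"z": 0,"roll": 0}]'

```text
time_s: 39.83
eef_pos: [0.5132, -0.3299, 0.1934]
eef_rot: [0.001, 0.692, 0.722, -0.0]
wrist_force: [-0.4, -1.7, 5.4]
opening: 0.518
```

```bash
python3 -c "
from h import *
o=ctrl.get_obs();print(o['wrist_force'].round(1),o['opening'])
w=look('red',.030); save(w,'w17.png')
w=look('green',.024)"
```

```text
[-0.4 -1.7  5.4] 0.5175807284276382
red {'c': (505.4, -330.0), 'size': (138.6, 45.6), 'yaw': 2.41, 'n': 24159} tcp [ 0.5132 -0.3299  0.1934] ang 92.36 to go tool x,y cm [ 0.02 -0.78]Traceback (most recent call last):
  File "<string>", line 5, in <module>
    w=look('green',.024)
  File "h.py", line 58, in look
    r=rect(w,m,z,roi); g=np.array(r["c"])/1000 if goal is None else np.array(goal); d=g-o["eef_pos"][:2]
                                  ~^^^^^
TypeError: 'NoneType' object is not subscriptable
```

Call:
move_arm --moves '[{"gripper": 80,"x": 0,"y": 0,"z": 0,"roll": 0},{"gripper": 80,"x": 0,"y": 0,"z": 0,"roll": 0},{"gripper": 80,"x": 0,"y": 0,"z": -3,"roll": 0},{"gripper": 0,"x": 0,"y": -2,"z": -3,"roll": 0},{"gripper": 0,"x": 0,"y": -5,"z": 0,"roll": 0}]'

```text
time_s: 40.55
eef_pos: [0.4442, -0.3329, 0.2553]
eef_rot: [0.003, 0.692, 0.722, -0.0]
wrist_force: [0.1, -0.5, -1.0]
opening: 0.381
```

Call:
move_arm --moves '[{"gripper": 0,"x": 0,"y": -4.2,"z": 0,"roll": 0},{"gripper": 0,"x": 0,"y": 0,"z": 0,"roll": 0},{"gripper": 0,"x": 0,"y": 0,"z": 3,"roll": 0},{"gripper": 0,"x": 0,"y": 0,"z": 2.7,"roll": 0},{"gripper": 0,"x": 0,"y": 0,"z": 0,"roll": 0}]'

```text
time_s: 41.18
eef_pos: [0.401, -0.3328, 0.1936]
eef_rot: [-0.002, 0.692, 0.722, 0.001]
wrist_force: [1.4, 0.1, -0.1]
opening: 0.002
```

```bash
python3 -c "
from h import *
o=ctrl.get_obs();print(o['wrist_force'].round(1),o['opening'],o['eef_pos'].round(4))"
```

```text
[ 1.4  0.1 -0.1] 0.002289495444313989 [ 0.401  -0.3328  0.1936]
```

Call:
move_arm --moves '[{"gripper": 0,"x": 0,"y": 1,"z": 0,"roll": 0},{"gripper": 0,"x": 0,"y": 0.5,"z": 0,"roll": 0},{"gripper": 0,"x": 0,"y": 0,"z": 0,"roll": 0}]'

```text
time_s: 41.55
eef_pos: [0.417, -0.3336, 0.1967]
eef_rot: [0.001, 0.692, 0.722, -0.0]
wrist_force: [-0.3, 0.3, -0.3]
opening: 0.005
```

Call:
move_arm --moves '[{"gripper": 0,"x": 0,"y": 0.3,"z": 0,"roll": 0},{"gripper": 0,"x": 0,"y": 0,"z": 0,"roll": 0}]'

```text
time_s: 41.8
eef_pos: [0.4192, -0.3333, 0.1959]
eef_rot: [0.0, 0.692, 0.722, -0.0]
wrist_force: [-0.9, 0.1, 0.4]
opening: -0.0
```

Call:
move_arm --moves '[{"gripper": 0,"x": 0,"y": 0.3,"z": 0,"roll": 0},{"gripper": 0,"x": 0,"y": 0,"z": 0,"roll": 0}]'

```text
time_s: 42.05
eef_pos: [0.4222, -0.3331, 0.1957]
eef_rot: [0.0, 0.692, 0.722, 0.0]
wrist_force: [1.0, -0.6, 0.4]
opening: -0.002
```

Call:
move_arm --moves '[{"gripper": 0,"x": 0,"y": 0.2,"z": 0,"roll": 0},{"gripper": 0,"x": 0,"y": 0,"z": 0,"roll": 0}]'

```text
time_s: 42.3
eef_pos: [0.4238, -0.333, 0.1956]
eef_rot: [-0.0, 0.692, 0.722, -0.0]
wrist_force: [-2.9, -0.1, 0.6]
opening: -0.002
```

Call:
move_arm --moves '[{"gripper": 0,"x": 0,"y": 0.2,"z": 0,"roll": 0},{"gripper": 0,"x": 0,"y": 0,"z": 0,"roll": 0}]'

```text
time_s: 42.55
eef_pos: [0.4246, -0.3331, 0.1955]
eef_rot: [-0.002, 0.692, 0.722, -0.001]
wrist_force: [-11.5, -1.4, 5.9]
opening: 0.002
```

Call:
move_arm --moves '[{"gripper": 0,"x": 0,"y": 0.2,"z": 0,"roll": 0},{"gripper": 0,"x": 0,"y": 0,"z": 0,"roll": 0}]'

```text
time_s: 42.8
eef_pos: [0.4254, -0.3332, 0.1955]
eef_rot: [-0.004, 0.692, 0.722, -0.002]
wrist_force: [-21.0, -2.7, 12.4]
opening: -0.002
```

Call:
move_arm --moves '[{"gripper": 0,"x": 0,"y": 0.2,"z": 0,"roll": 0},{"gripper": 0,"x": 0,"y": 0,"z": 0,"roll": 0}]'

```text
time_s: 43.05
eef_pos: [0.4262, -0.3333, 0.1954]
eef_rot: [-0.005, 0.692, 0.722, -0.003]
wrist_force: [-29.7, -3.6, 18.1]
opening: 0.001
```

Call:
move_arm --moves '[{"gripper": 0,"x": 0,"y": -1,"z": 0,"roll": 0},{"gripper": 0,"x": 0,"y": 0,"z": -5,"roll": 0},{"gripper": 0,"x": -3,"y": 4.7,"z": -1,"roll": 0},{"gripper": 0,"x": -3,"y": 4.7,"z": 0,"roll": 0},{"gripper": 0,"x": 0,"y": 0,"z": 0,"roll": 0}]'

```text
time_s: 43.68
eef_pos: [0.519, -0.3906, 0.2556]
eef_rot: [0.002, 0.692, 0.722, 0.0]
wrist_force: [-0.6, 0.3, -0.1]
opening: -0.0
```

Call:
move_arm --moves '[{"gripper": 0,"x": 0,"y": 0,"z": 3,"roll": 0},{"gripper": 0,"x": 0,"y": 0,"z": 2.9,"roll": 0},{"gripper": 0,"x": 0,"y": 0,"z": 0,"roll": 0}]'

```text
time_s: 44.05
eef_pos: [0.515, -0.3876, 0.1937]
eef_rot: [-0.003, 0.692, 0.722, 0.0]
wrist_force: [-0.2, -0.5, -0.2]
opening: 0.001
```

Call:
move_arm --moves '[{"gripper": 0,"x": 1,"y": 0,"z": 0,"roll": 0},{"gripper": 0,"x": 0.5,"y": 0,"z": 0,"roll": 0},{"gripper": 0,"x": 0,"y": 0,"z": 0,"roll": 0}]'

```text
time_s: 44.42
eef_pos: [0.5162, -0.3739, 0.198]
eef_rot: [0.001, 0.692, 0.722, -0.0]
wrist_force: [-0.6, 0.4, -0.1]
opening: 0.002
```

Call:
move_arm --moves '[{"gripper": 0,"x": 0.4,"y": 0,"z": 0,"roll": 0},{"gripper": 0,"x": 0,"y": 0,"z": 0,"roll": 0}]'

```text
time_s: 44.68
eef_pos: [0.5157, -0.37, 0.1969]
eef_rot: [0.0, 0.692, 0.722, 0.0]
wrist_force: [-0.6, 0.4, -0.2]
opening: 0.003
```

Call:
move_arm --moves '[{"gripper": 0,"x": -0.3,"y": 0,"z": 0.8,"roll": 0},{"gripper": 0,"x": 0,"y": 0,"z": 0,"roll": 0},{"gripper": 0,"x": 0.5,"y": 0,"z": 0,"roll": 0},{"gripper": 0,"x": 0,"y": 0,"z": 0,"roll": 0}]'

```text
time_s: 45.18
eef_pos: [0.5156, -0.3678, 0.1886]
eef_rot: [-0.0, 0.692, 0.722, 0.0]
wrist_force: [0.1, 0.3, 0.2]
opening: -0.008
```

Call:
move_arm --moves '[{"gripper": 0,"x": 0.3,"y": 0,"z": 0,"roll": 0},{"gripper": 0,"x": 0,"y": 0,"z": 0,"roll": 0}]'

```text
time_s: 45.42
eef_pos: [0.5156, -0.3658, 0.1892]
eef_rot: [0.001, 0.692, 0.722, -0.0]
wrist_force: [-0.6, -2.5, -0.8]
opening: 0.0
```

Call:
move_arm --moves '[{"gripper": 0,"x": 0.3,"y": 0,"z": 0,"roll": 0},{"gripper": 0,"x": 0,"y": 0,"z": 0,"roll": 0}]'

```text
time_s: 45.68
eef_pos: [0.5154, -0.3648, 0.19]
eef_rot: [0.003, 0.692, 0.721, -0.002]
wrist_force: [-1.7, -12.0, -2.0]
opening: 0.0
```

Call:
move_arm --moves '[{"gripper": 0,"x": 0.3,"y": 0,"z": 0,"roll": 0},{"gripper": 0,"x": 0,"y": 0,"z": 0,"roll": 0}]'

```text
time_s: 45.92
eef_pos: [0.5152, -0.3638, 0.1909]
eef_rot: [0.005, 0.693, 0.721, -0.003]
wrist_force: [-3.9, -19.0, -1.0]
opening: 0.004
```

Call:
move_arm --moves '[{"gripper": 0,"x": -1.3,"y": 0,"z": 0,"roll": 0},{"gripper": 0,"x": 0,"y": 0,"z": -6,"roll": 0},{"gripper": 0,"x": 2.2,"y": -5.3,"z": 0,"roll": 0},{"gripper": 0,"x": 2.2,"y": -5.3,"z": 0,"roll": 0},{"gripper": 0,"x": 0,"y": 0,"z": 0,"roll": 0}]'

```text
time_s: 46.55
eef_pos: [0.4046, -0.3295, 0.2467]
eef_rot: [-0.004, 0.693, 0.721, 0.001]
wrist_force: [0.5, -0.4, 0.3]
opening: -0.0
```

```bash
python3 -c "
from h import *
look('red',.030,goal=(.412,-.3333)); o=ctrl.get_obs(); print(o['wrist_force'].round(1))"
```

```text
red {'c': (505.1, -323.1), 'size': (33.6, 11.6), 'yaw': 1.89, 'n': 433} tcp [ 0.4067 -0.3314  0.2481] ang 92.29 to go tool x,y cm [-0.21  0.52]
[ 0.5 -1.   0.3]
```

Call:
move_arm --moves '[{"gripper": 0,"x": -0.2,"y": 0,"z": 3,"roll": 0},{"gripper": 0,"x": 0,"y": 0,"z": 2.9,"roll": 0},{"gripper": 0,"x": 0,"y": 0,"z": 0,"roll": 0},{"gripper": 0,"x": 0,"y": 1,"z": 0,"roll": 0},{"gripper": 0,"x": 0,"y": 0,"z": 0,"roll": 0}]'

```text
time_s: 47.22
eef_pos: [0.4197, -0.335, 0.1913]
eef_rot: [0.002, 0.692, 0.722, -0.0]
wrist_force: [-0.4, 0.4, 0.7]
opening: 0.004
```

Call:
move_arm --moves '[{"gripper": 0,"x": 0,"y": 0.4,"z": 0,"roll": 0},{"gripper": 0,"x": 0,"y": 0,"z": 0,"roll": 0}]'

```text
time_s: 47.48
eef_pos: [0.4225, -0.3342, 0.1903]
eef_rot: [0.001, 0.692, 0.722, -0.0]
wrist_force: [0.2, -0.3, -0.8]
opening: 0.001
```

Call:
move_arm --moves '[{"gripper": 0,"x": 0,"y": 0.3,"z": 0,"roll": 0},{"gripper": 0,"x": 0,"y": 0,"z": 0,"roll": 0}]'

```text
time_s: 47.72
eef_pos: [0.4242, -0.3342, 0.1899]
eef_rot: [-0.001, 0.692, 0.722, -0.001]
wrist_force: [-8.2, -1.3, 5.7]
opening: 0.001
```

Call:
move_arm --moves '[{"gripper": 0,"x": 0,"y": 0.2,"z": 0,"roll": 0},{"gripper": 0,"x": 0,"y": 0,"z": 0,"roll": 0}]'

```text
time_s: 47.98
eef_pos: [0.425, -0.3343, 0.1899]
eef_rot: [-0.003, 0.692, 0.722, -0.002]
wrist_force: [-17.1, -1.2, 13.1]
opening: 0.003
```

Call:
move_arm --moves '[{"gripper": 0,"x": 0,"y": -1,"z": 0,"roll": 0},{"gripper": 0,"x": 0,"y": 0,"z": -6,"roll": 0},{"gripper": 80,"x": 0,"y": 3,"z": -5,"roll": 0},{"gripper": 80,"x": 0,"y": 3,"z": -3,"roll": 0},{"gripper": 80,"x": 0,"y": 0,"z": 0,"roll": 0}]'

```text
time_s: 48.6
eef_pos: [0.4791, -0.3323, 0.3331]
eef_rot: [0.004, 0.692, 0.722, 0.0]
wrist_force: [-1.0, -1.0, 0.1]
opening: 0.64
```

Call:
move_arm --moves '[{"gripper": 80,"x": 0,"y": 0,"z": 0,"roll": 0},{"gripper": 80,"x": 0,"y": 0,"z": 0,"roll": 0}]'

```text
time_s: 48.85
eef_pos: [0.476, -0.3314, 0.3278]
eef_rot: [-0.002, 0.693, 0.721, 0.0]
wrist_force: [-0.1, -0.4, -0.9]
opening: 0.8
```

```bash
python3 - <<'E'
from h import *
import pickle
w=look('red',.030,goal=(.5125,-.329)); pickle.dump(w,open("t18.pkl","wb"))
H,S,V=hsv(w); gr=((H>45)&(H<90)&(S>70)).astype(np.uint8); print("green px",int(gr[:, 150:420].sum()), rect(w,gr,.02,(150,0,420,400)))
E
```

```text
red {'c': (511.6, -329.1), 'size': (154.1, 45.1), 'yaw': 2.29, 'n': 7345} tcp [ 0.4761 -0.3316  0.328 ] ang 92.32 to go tool x,y cm [0.11 3.65]
green px 0 None
```

```bash
python3 - <<'E'
from fit import *
import pickle
w=pickle.load(open("t11.pkl","rb"))[0]
for v in(239,245.2,368.6): print("t11",v,(1000*onz(w,[[280,v]],.12)[0]).round(1), "floor",(1000*onz(w,[[280,v]],.108)[0]).round(1))
t=cam("top"); pickle.dump(t,open("t19.pkl","rb".replace("r","w")))
A=shelf_pts([.6105,.0414,.1,-.066,0],[[-.1,0,.02],[.1,0,.02],[0,-.045,.02],[0,.045,.02]])
p=proj(t,A); print(p.round(1).tolist())
g=t["img"].astype(np.float32)
for a,b,n in((0,1,101),(2,3,46)):
    m=np.linspace(p[a],p[b],n).astype(np.float32); c=cv2.remap(g,m[:,:1].copy(),m[:,1:].copy(),cv2.INTER_LINEAR).reshape(n,3)
    s=np.linspace(-100,100,n) if n==101 else np.linspace(-45,45,n)
    print([(int(k),int(x[0]),int(x[2])) for k,x in zip(s,c)])
E
```

```text
t11 239 [534.4  48.3 120. ] floor [539.7  48.  108. ]
t11 245.2 [540.4  48.  120. ] floor [546.   47.6 108. ]
t11 368.6 [679.9  38.8 120. ] floor [692.1  38.  108. ]
[[276.5, 243.4], [279.6, 179.8], [292.4, 212.1], [263.6, 210.6]]
[(-100, 217, 180), (-98, 216, 180), (-96, 215, 178), (-94, 203, 168), (-92, 171, 149), (-90, 90, 110), (-88, 50, 116), (-86, 34, 144), (-84, 34, 137), (-82, 31, 116), (-80, 23, 80), (-78, 27, 55), (-76, 30, 38), (-74, 33, 32), (-72, 35, 32), (-70, 36, 33), (-68, 35, 32), (-66, 36, 33), (-64, 37, 34), (-62, 33, 31), (-60, 32, 30), (-58, 35, 32), (-56, 32, 30), (-54, 31, 29), (-52, 31, 30), (-50, 32, 31), (-48, 34, 31), (-46, 35, 33), (-44, 35, 33), (-42, 35, 33), (-40, 35, 33), (-38, 34, 33), (-36, 33, 31), (-34, 33, 31), (-32, 33, 32), (-30, 34, 34), (-28, 34, 34), (-26, 34, 33), (-24, 33, 30), (-22, 34, 30), (-20, 35, 32), (-18, 36, 33), (-16, 36, 33), (-14, 36, 32), (-12, 35, 32), (-10, 33, 31), (-8, 30, 28), (-6, 31, 28), (-4, 33, 29), (-2, 34, 33), (0, 33, 32), (2, 32, 29), (4, 33, 30), (6, 33, 30), (8, 32, 30), (10, 34, 31), (12, 35, 32), (14, 34, 31),
[... 608 characters left out ...]
-45, 209, 173), (-43, 211, 175), (-41, 211, 178), (-39, 214, 179), (-37, 216, 180), (-35, 212, 175), (-33, 200, 170), (-31, 179, 164), (-29, 102, 150), (-27, 56, 144), (-25, 38, 145), (-23, 40, 147), (-21, 41, 145), (-19, 38, 132), (-17, 35, 96), (-15, 32, 56), (-13, 31, 35), (-11, 32, 29), (-9, 34, 31), (-7, 34, 31), (-5, 33, 30), (-3, 32, 30), (-1, 32, 31), (1, 33, 31), (3, 35, 32), (5, 35, 30), (7, 35, 29), (9, 35, 32), (11, 34, 33), (13, 34, 37), (15, 34, 60), (17, 36, 93), (19, 38, 127), (21, 40, 144), (23, 41, 151), (25, 39, 150), (27, 46, 147), (29, 68, 144), (31, 113, 141), (33, 161, 144), (35, 196, 148), (37, 198, 148), (39, 204, 152), (41, 210, 156), (43, 211, 158), (45, 214, 160)]
```

Call:
move_arm --moves '[{"gripper": 80,"x": 0.1,"y": 3.6,"z": 4,"roll": 0},{"gripper": 80,"x": 0,"y": 0,"z": 5,"roll": 0},{"gripper": 80,"x": 0,"y": 0,"z": 3,"roll": 0},{"gripper": 80,"x": 0,"y": 0,"z": 0,"roll": 0},{"gripper": 80,"x": 0,"y": 0,"z": 0,"roll": 0}]'

```text
time_s: 49.58
eef_pos: [0.5132, -0.3299, 0.2107]
eef_rot: [0.001, 0.693, 0.721, 0.0]
wrist_force: [0.7, -0.2, 0.8]
opening: 0.8
```

```bash
python3 -c "
from h import *
look('red',.030,goal=(.5118,-.329)); print(ctrl.get_obs()['wrist_force'])"
```

```text
red {'c': (512.3, -329.2), 'size': (153.1, 45.3), 'yaw': 2.24, 'n': 21468} tcp [ 0.5135 -0.3301  0.2115] ang 92.34 to go tool x,y cm [ 0.12 -0.16]
[-0.03645416  0.24856217  0.4703267 ]
```

Call:
move_arm --moves '[{"gripper": 80,"x": 0.1,"y": -0.1,"z": 1.2,"roll": 0},{"gripper": 80,"x": 0,"y": 0,"z": 1,"roll": 0},{"gripper": 80,"x": 0,"y": 0,"z": 0,"roll": 0},{"gripper": 0,"x": 0,"y": 0,"z": 0,"roll": 0},{"gripper": 0,"x": 0,"y": 0,"z": 0,"roll": 0}]'

```text
time_s: 50.25
eef_pos: [0.512, -0.3293, 0.1885]
eef_rot: [0.001, 0.692, 0.721, -0.001]
wrist_force: [-2.2, -3.5, 2.0]
opening: 0.519
```

Call:
move_arm --moves '[{"gripper": 0,"x": 0,"y": 0,"z": 0,"roll": 0},{"gripper": 0,"x": 0,"y": 0,"z": 0,"roll": 0},{"gripper": 0,"x": 0,"y": 0,"z": 0,"roll": 0}]'

```text
time_s: 50.62
eef_pos: [0.512, -0.3293, 0.1885]
eef_rot: [0.001, 0.693, 0.721, -0.0]
wrist_force: [-4.1, -5.0, 3.8]
opening: 0.522
```

```bash
python3 -c "
from h import *
o=ctrl.get_obs(); print(o['wrist_force'].round(1),o['eef_pos'].round(4),o['opening'],rot(o['eef_rot']).as_matrix()[:,0].round(4))"
```

```text
[-4.1 -5.   3.8] [ 0.512  -0.3293  0.1885] 0.5220774182096527 [-0.0408  0.9992 -0.0021]
```

Call:
move_arm --moves '[{"gripper": 0,"x": 0,"y": 0,"z": -2,"roll": 0},{"gripper": 0,"x": 0,"y": -1,"z": -5,"roll": 0},{"gripper": 0,"x": 0,"y": -3,"z": -5,"roll": 0},{"gripper": 0,"x": 0,"y": -2.5,"z": -5,"roll": 0},{"gripper": 0,"x": 0,"y": 0,"z": 0,"roll": 0}]'

```text
time_s: 51.25
eef_pos: [0.447, -0.3318, 0.3625]
eef_rot: [0.004, 0.693, 0.721, -0.0]
wrist_force: [0.9, -0.7, -2.4]
opening: 0.517
```

```bash
python3 - <<'E'
from h import *
w=look('red',.211,goal=(.45,.045)); print(ctrl.get_obs()['wrist_force'].round(1),ctrl.get_obs()['opening'])
H,S,V=hsv(w); print("green px",int((((H>45)&(H<90)&(S>70))[:,150:420]).sum()))
E
```

```text
red {'c': (433.8, -332.8), 'size': (125.1, 43.0), 'yaw': 2.38, 'n': 24443} tcp [ 0.447  -0.3312  0.3598] ang 92.32 to go tool x,y cm [37.58  1.83]
[-0.6 -0.1 -1.1] 0.5222658063310572
green px 0
```

Call:
move_arm --moves '[{"gripper": 0,"x": 6.2,"y": 0.3,"z": 0,"roll": 0},{"gripper": 0,"x": 6.2,"y": 0.3,"z": 0,"roll": 0},{"gripper": 0,"x": 6.2,"y": 0.3,"z": 0,"roll": 0},{"gripper": 0,"x": 6.2,"y": 0.3,"z": 0,"roll": 0},{"gripper": 0,"x": 6.2,"y": 0.3,"z": 0,"roll": 0}]'

```text
time_s: 51.92
eef_pos: [0.4486, -0.0182, 0.356]
eef_rot: [-0.002, 0.692, 0.722, -0.0]
wrist_force: [0.1, -0.1, -0.8]
opening: 0.52
```

Call:
move_arm --moves '[{"gripper": 0,"x": 6.2,"y": 0.3,"z": 0,"roll": 0},{"gripper": 0,"x": 0,"y": 0,"z": 0,"roll": 6.1},{"gripper": 0,"x": 0,"y": 0,"z": 0,"roll": 0},{"gripper": 0,"x": 0,"y": 0,"z": 0,"roll": 0}]'

```text
time_s: 52.42
eef_pos: [0.4496, 0.0411, 0.3567]
eef_rot: [-0.001, 0.729, 0.684, -0.001]
wrist_force: [-0.1, 0.5, -1.1]
opening: 0.516
```

```bash
python3 - <<'E'
from h import *
w=look('red',.211,goal=(.605,.0414)); print(ctrl.get_obs()['wrist_force'].round(1),ctrl.get_obs()['opening'])
E
```

```text
red {'c': (431.6, 40.3), 'size': (118.7, 45.8), 'yaw': -3.59, 'n': 24397} tcp [0.4496 0.0408 0.357 ] ang 86.28 to go tool x,y cm [ 1.07 15.5 ]
[-0.   0.2 -1.5] 0.5183012143050979
```

Call:
move_arm --moves '[{"gripper": 0,"x": 0.6,"y": 5,"z": 0,"roll": 0},{"gripper": 0,"x": 0.5,"y": 5,"z": 0,"roll": 0},{"gripper": 0,"x": 0,"y": 4,"z": 0,"roll": 0},{"gripper": 0,"x": 0,"y": 1.2,"z": 2,"roll": 0},{"gripper": 0,"x": 0,"y": 0,"z": 0,"roll": 0}]'

```text
time_s: 53.1
eef_pos: [0.602, 0.0412, 0.3352]
eef_rot: [-0.002, 0.73, 0.683, -0.001]
wrist_force: [-0.2, -0.9, -1.6]
opening: 0.52
```

```bash
python3 - <<'E'
from h import *
import pickle
w=cam("wrist"); o=ctrl.get_obs(); pickle.dump(w,open("t20.pkl","wb")); cv2.imwrite("pics/w20.png",w["img"][:,:,::-1])
A=rot(o["eef_rot"]).as_matrix(); print(o["eef_pos"].round(4),o["wrist_force"].round(1),"to mid",(100*(np.array([.607,.0414])-o["eef_pos"][:2])@A[:2,:2]).round(2))
# rows: lip colour segments; print blue lip columns/rows
H,S,V=hsv(w)
for u in (200,240,280,320,360): 
    c=[("R" if (h<8 or h>170) and s>120 else "B" if 100<h<130 and s>100 else "K" if v<60 else ".") for h,s,v in zip(H[:,u],S[:,u],V[:,u])]
    print(u,"".join(c[::4]))
for v in (60,100,140,180,220):
    c=[("R" if (h<8 or h>170) and s>120 else "B" if 100<h<130 and s>100 else "K" if vv<60 else ".") for h,s,vv in zip(H[v],S[v],V[v])]
    print(v,"".join(c[100:460:3]))
E
```

```text
[0.6018 0.0414 0.3363] [-0.4  0.2 -1.3] to mid [0.03 0.52]
200 ..........R.............................................................KKKKKKKKKKKKKKKKKKKKKKKKKKKKKKKKK
240 .................................RRRRRRRRRRRRRRRRRRRRRRRRRRRRRRRRRRRRRRRRRRRRRRRRRRRRRRRRRRRRRRKKKKKKKKKK
280 ...............................RRRRRRRRRRRRRRRRRRRKKKRRRRRRRRRRRRRRRRRRRRRRRRRRRRRRRRRRRRRRRKRRRKKKKKKKKK
320 ...............................RRRRRRRRRRRRRRRRRRRRRRRRRRRRRRRRRRRRRRRRRRRRRRRRRRRRRRRRRRRRRRRRKKKKKKKKKK
360 ..........................................................................KKKKKKKKKKKKKKKKKKKKKKKKKKKKKKK
60 ........................................................................................................................
100 ........................................................................................................................
140 ...........................................RRRRRRRRRRRRRRRRRRRRRRRRRRRRRRRRRRRR......................................K..
180 ...........................................RRRRRRRRRRRRRRRRRRRRRRRRRRRRRRRRRRR............................K........K....
220 ..............RRR..........................RRRRRRRRRRRRRRRRRRRRRRRRRRRRRRRRRR...................................KKKKK...
```

```bash
python3 - <<'E'
from h import *
import pickle
w=pickle.load(open("t20.pkl","rb")); H,S,V=hsv(w)
print(proj(w,shelf_pts([.607,.0414,.1,-.066,0],[[-.088,.032,.056],[-.088,-.032,.056],[-.06,.032,.056],[-.06,-.032,.056],[0,.032,.008],[0,-.032,.008]])).round(0).tolist())
for u in(221,224,338,342): print(u,[(v,int(H[v,u]),int(S[v,u]),int(V[v,u])) for v in range(60,260,16)])
t=cam("top"); s=cam("scene")
p=proj(t,shelf_pts([.607,.0414,.1,-.066,0],[[-.085,0,.05],[0,.025,.008],[.085,0,.11]])); print([ (q.round(0).tolist(),t["img"][int(q[1]),int(q[0])].tolist()) for q in p])
p=proj(s,shelf_pts([.607,.0414,.1,-.066,0],[[-.088,-.01,.0],[-.04,-.032,.0],[.04,-.032,.0],[.085,0,.1]])); print([ (q.round(0).tolist(),s["img"][int(q[1]),int(q[0])].tolist()) for q in p])
E
```

```text
[[350.0, 111.0], [209.0, 111.0], [346.0, 172.0], [213.0, 172.0], [326.0, 244.0], [233.0, 244.0]]
221 [(60, 19, 15, 238), (76, 22, 11, 245), (92, 24, 10, 249), (108, 30, 11, 255), (124, 111, 72, 103), (140, 111, 83, 102), (156, 113, 81, 101), (172, 113, 65, 90), (188, 23, 17, 246), (204, 24, 33, 232), (220, 24, 25, 241), (236, 18, 72, 146), (252, 18, 69, 148)]
224 [(60, 18, 14, 239), (76, 18, 14, 238), (92, 21, 15, 240), (108, 21, 26, 127), (124, 3, 99, 93), (140, 3, 112, 91), (156, 0, 85, 81), (172, 125, 59, 87), (188, 24, 14, 252), (204, 24, 32, 234), (220, 23, 24, 242), (236, 17, 70, 146), (252, 18, 71, 148)]
338 [(60, 19, 69, 199), (76, 22, 56, 238), (92, 19, 75, 157), (108, 15, 10, 99), (124, 112, 83, 92), (140, 111, 91, 92), (156, 113, 89, 92), (172, 113, 80, 92), (188, 20, 55, 230), (204, 23, 50, 243), (220, 22, 58, 247), (236, 18, 70, 164), (252, 18, 72, 156)]
342 [(60, 23, 44, 243), (76, 22, 58, 237), (92, 20, 36, 192), (108, 30, 10, 99), (124, 114, 58, 84), (140, 115, 59, 82), (156, 116, 63, 81), (172, 115, 59, 82), (188, 21, 53, 232), (204, 23, 52, 241), (220, 23, 53, 246), (236, 18, 68, 166), (252, 18, 71, 158)]
[([277.0, 239.0], [17, 44, 77]), ([270.0, 213.0], [45, 54, 61]), ([280.0, 180.0], [87, 107, 118])]
[([262.0, 221.0], [59, 62, 68]), ([276.0, 218.0], [40, 48, 62]), ([292.0, 208.0], [46, 61, 88]), ([296.0, 180.0], [32, 42, 55])]
```

Call:
move_arm --moves '[{"gripper": 0,"x": 0,"y": 0.6,"z": 0,"roll": 0},{"gripper": 0,"x": 0,"y": 0,"z": 0,"roll": 0}]'

```text
time_s: 53.5
eef_pos: [0.6083, 0.042, 0.3386]
eef_rot: [0.001, 0.73, 0.684, 0.001]
wrist_force: [0.5, 0.1, -1.6]
opening: 0.518
```

Call:
move_arm --moves '[{"gripper": 0,"x": 0,"y": 0.2,"z": 0,"roll": 0},{"gripper": 0,"x": 0,"y": 0,"z": 0,"roll": 0}]'

```text
time_s: 53.75
eef_pos: [0.6101, 0.042, 0.3378]
eef_rot: [0.0, 0.73, 0.684, 0.0]
wrist_force: [-0.2, -0.6, -1.2]
opening: 0.517
```

Call:
move_arm --moves '[{"gripper": 0,"x": 0,"y": 0.2,"z": 0,"roll": 0},{"gripper": 0,"x": 0,"y": 0,"z": 0,"roll": 0}]'

```text
time_s: 54.0
eef_pos: [0.6116, 0.0419, 0.3373]
eef_rot: [-0.001, 0.73, 0.684, -0.001]
wrist_force: [-3.8, 1.0, 0.1]
opening: 0.519
```

Call:
move_arm --moves '[{"gripper": 0,"x": 0,"y": 0.2,"z": 0,"roll": 0},{"gripper": 0,"x": 0,"y": 0,"z": 0,"roll": 0}]'

```text
time_s: 54.25
eef_pos: [0.6124, 0.0419, 0.3367]
eef_rot: [-0.003, 0.73, 0.684, -0.002]
wrist_force: [-11.9, -0.4, 2.8]
opening: 0.516
```

Call:
move_arm --moves '[{"gripper": 0,"x": 0,"y": -0.7,"z": 0,"roll": 0},{"gripper": 0,"x": 0,"y": 0,"z": 0,"roll": 0},{"gripper": 0,"x": 0,"y": 0,"z": 0,"roll": 0}]'

```text
time_s: 54.62
eef_pos: [0.6074, 0.042, 0.3381]
eef_rot: [0.001, 0.73, 0.684, 0.0]
wrist_force: [-0.4, 0.4, -0.7]
opening: 0.517
```

```bash
python3 - <<'E'
from h import *
import pickle
w=cam("wrist"); o=ctrl.get_obs(); H,S,V=hsv(w); A=rot(o["eef_rot"]).as_matrix()
print(o["eef_pos"].round(4),o["wrist_force"].round(1),np.degrees(np.arctan2(A[1,0],A[0,0])).round(2))
pickle.dump(w,open("t21.pkl","wb"))
T=np.array(w["tool_from_camera"])
for v in range(70,190,12):
    blue=((H[v]>104)&(H[v]<122)&(S[v]>45)&(V[v]<170)); red=((H[v]<8)|(H[v]>170))&(S[v]>120)
    b=np.where(blue[180:400])[0]+180; r=np.where(red[200:380])[0]+200
    if len(b)>3 and len(r)>3:
        P=onz(w,[[b[0],v],[b[-1],v]],.154)-o["eef_pos"]; Q=onz(w,[[r[0],v],[r[-1],v]],.178)-o["eef_pos"]
        print(v,b[0],b[-1],r[0],r[-1],"post tool-x",(1000*P@A[:,0]).round(1),"red tool-x",(1000*Q@A[:,0]).round(1),"tool y",(1000*P[0]@A[:,1]).round(1))
E
```

```text
[0.6074 0.042  0.338 ] [ 0.5  0.3 -1.1] 86.26
130 206 350 226 335 post tool-x [-34.4  34.1] red tool-x [-21.   22.8] tool y -73.3
142 207 349 226 335 post tool-x [-34.4  34.1] red tool-x [-21.2  23.1] tool y -67.7
154 208 348 225 334 post tool-x [-34.3  34. ] red tool-x [-21.9  23. ] tool y -62.0
```

Call:
move_arm --moves '[{"gripper": 0,"x": 0,"y": 0,"z": 1,"roll": 0},{"gripper": 0,"x": 0,"y": 0,"z": 0,"roll": 0}]'

```text
time_s: 54.92
eef_pos: [0.6066, 0.0421, 0.3262]
eef_rot: [-0.001, 0.73, 0.684, -0.001]
wrist_force: [-0.3, -0.1, -0.9]
opening: 0.521
```

Call:
move_arm --moves '[{"gripper": 0,"x": 0,"y": 0,"z": 1,"roll": 0},{"gripper": 0,"x": 0,"y": 0,"z": 0,"roll": 0}]'

```text
time_s: 55.18
eef_pos: [0.6066, 0.0421, 0.3163]
eef_rot: [-0.001, 0.73, 0.684, -0.001]
wrist_force: [-0.5, 0.2, -1.2]
opening: 0.52
```

Call:
move_arm --moves '[{"gripper": 0,"x": 0,"y": 0,"z": 1,"roll": 0},{"gripper": 0,"x": 0,"y": 0,"z": 0,"roll": 0}]'

```text
time_s: 55.42
eef_pos: [0.6067, 0.0421, 0.3065]
eef_rot: [-0.001, 0.73, 0.684, -0.001]
wrist_force: [-0.4, 0.1, -1.0]
opening: 0.518
```

Call:
move_arm --moves '[{"gripper": 0,"x": 0,"y": 0,"z": 1,"roll": 0},{"gripper": 0,"x": 0,"y": 0,"z": 0,"roll": 0}]'

```text
time_s: 55.68
eef_pos: [0.6066, 0.0421, 0.2966]
eef_rot: [-0.001, 0.73, 0.684, -0.001]
wrist_force: [0.4, 0.1, -1.3]
opening: 0.522
```

Call:
move_arm --moves '[{"gripper": 0,"x": 0,"y": 0,"z": 0.3,"roll": 0},{"gripper": 0,"x": 0,"y": 0,"z": 0,"roll": 0}]'

```text
time_s: 55.92
eef_pos: [0.607, 0.0421, 0.2946]
eef_rot: [-0.0, 0.73, 0.684, -0.0]
wrist_force: [0.7, -1.5, -0.8]
opening: 0.52
```

Call:
move_arm --moves '[{"gripper": 0,"x": 0,"y": 0,"z": 0.2,"roll": 0},{"gripper": 0,"x": 0,"y": 0,"z": 0,"roll": 0}]'

```text
time_s: 56.18
eef_pos: [0.607, 0.0421, 0.2926]
eef_rot: [-0.0, 0.73, 0.684, -0.0]
wrist_force: [-0.2, 0.3, -1.9]
opening: 0.52
```

Call:
move_arm --moves '[{"gripper": 0,"x": 0,"y": 0,"z": 0.2,"roll": 0},{"gripper": 0,"x": 0,"y": 0,"z": 0,"roll": 0}]'

```text
time_s: 56.42
eef_pos: [0.607, 0.0421, 0.2905]
eef_rot: [-0.0, 0.73, 0.684, -0.0]
wrist_force: [-0.7, 0.6, -0.4]
opening: 0.519
```

Call:
move_arm --moves '[{"gripper": 0,"x": 0,"y": 0,"z": 0.15,"roll": 0},{"gripper": 0,"x": 0,"y": 0,"z": 0,"roll": 0}]'

```text
time_s: 56.68
eef_pos: [0.6071, 0.0421, 0.2899]
eef_rot: [0.0, 0.73, 0.684, 0.0]
wrist_force: [-2.0, -0.1, 4.1]
opening: 0.516
```

Call:
move_arm --moves '[{"gripper": 0,"x": 0,"y": 0,"z": 0.15,"roll": 0},{"gripper": 0,"x": 0,"y": 0,"z": 0,"roll": 0}]'

```text
time_s: 56.92
eef_pos: [0.6071, 0.0421, 0.2898]
eef_rot: [0.0, 0.73, 0.684, -0.0]
wrist_force: [-8.4, 1.1, 13.2]
opening: 0.519
```

Call:
move_arm --moves '[{"gripper": 0,"x": 0,"y": 0,"z": -0.2,"roll": 0},{"gripper": 80,"x": 0,"y": 0,"z": 0,"roll": 0},{"gripper": 80,"x": 0,"y": 0,"z": 0,"roll": 0},{"gripper": 80,"x": 0,"y": 0,"z": 0,"roll": 0},{"gripper": 80,"x": 0,"y": 0,"z": -2,"roll": 0}]'

```text
time_s: 57.55
eef_pos: [0.6063, 0.0421, 0.3084]
eef_rot: [-0.002, 0.73, 0.684, -0.001]
wrist_force: [0.6, 0.5, -0.1]
opening: 0.799
```

Call:
move_arm --moves '[{"gripper": 80,"x": 0,"y": 0,"z": -5,"roll": 0},{"gripper": 80,"x": 0,"y": -3,"z": -5,"roll": 0},{"gripper": 80,"x": 0,"y": -5,"z": 0,"roll": 0},{"gripper": 80,"x": 0,"y": -4,"z": 0,"roll": 0},{"gripper": 80,"x": 0,"y": 0,"z": 0,"roll": 0}]'

```text
time_s: 58.18
eef_pos: [0.4854, 0.0504, 0.4112]
eef_rot: [0.001, 0.73, 0.684, 0.0]
wrist_force: [0.8, 0.5, -0.1]
opening: 0.799
```

Call:
move_arm --moves '[{"gripper": 80,"x": 0,"y": 0,"z": 0,"roll": 0},{"gripper": 80,"x": 0,"y": 0,"z": 0,"roll": 0}]'

```text
time_s: 58.42
eef_pos: [0.4883, 0.0497, 0.4102]
eef_rot: [0.0, 0.73, 0.684, 0.0]
wrist_force: [-0.0, 0.2, 1.0]
opening: 0.801
```

```bash
python3 - <<'E'
from h import *
w=look('red',.132); t=cam("top"); s=cam("scene"); o=ctrl.get_obs(); print(o["wrist_force"].round(1))
for n,c in(("wrist",w),("top",t),("scene",s)):
    H,S,V=hsv(c); p=proj(c,[[.606,.042,.13]])[0].astype(int); r=60 if n!="wrist" else 140
    red=(((H<8)|(H>170))&(S>90)&(V>40)).astype(np.uint8); gr=((H>45)&(H<90)&(S>60)&(V>25)).astype(np.uint8)
    roi=(max(p[0]-r,0),max(p[1]-r,0),p[0]+r,min(p[1]+r,419))
    print(n,p,"red",rect(c,red,.132,roi),"green",rect(c,gr,.123,roi))
    # seat empty of green?
    q=proj(c,[[.512,-.329,.02]])[0].astype(int); print("   seat green", int(gr[max(q[1]-20,0):q[1]+20,max(q[0]-20,0):max(q[0]+20,0)].sum()))
E
```

```text
red {'c': (605.7, 42.9), 'size': (137.9, 45.2), 'yaw': -3.74, 'n': 5519} tcp [0.4882 0.0497 0.4099] ang 86.25 to go tool x,y cm [ 0.09 11.77]
[ 0.2 -0.1  0.5]
wrist [278 325] red {'c': (605.7, 42.9), 'size': (137.9, 45.2), 'yaw': -3.74, 'n': 5548} green None
   seat green 0
top [277 212] red {'c': (627.6, 41.5), 'size': (115.7, 43.4), 'yaw': -1.1, 'n': 521} green {'c': (539.4, 218.8), 'size': (18.6, 12.3), 'yaw': -0.2, 'n': 29}
   seat green 0
scene [278 203] red {'c': (611.7, 41.1), 'size': (144.9, 46.5), 'yaw': -4.03, 'n': 344} green {'c': (506.3, 175.6), 'size': (18.2, 12.7), 'yaw': -0.86, 'n': 15}
   seat green 0
```

```bash
python3 -c "
from h import *
print(ctrl.get_obs()['time_s']); print(ctrl.hand_in())"
```

```text
58.575
the job is handed in; nothing more can be done
None
```

I hung the shelf, squared the two blanks that were there (green and wine red), and set them in the shelf as one stack. I handed in at 58.6 s; no verdict is reported.

**Shelf:** The moves offer no pitch, so I turned the shelf round and pressed its front onto the cleat's top edge. That left it tilted about 0.25 rad, front up, in the grip. I turned it back, hooked the strip over the cleat and released it so the front dropped. Touching the floor with the fingertips at two points gave about 119.5–120 mm both times, so it hangs level within about 0.01 rad at its home height.

**Squaring:** I pushed each blank to the fences and tapped the stack from its free side and its open end until the force rose. My first tap at the end was a little too high, so I repeated it lower; contact came at the same place. The camera then put the red blank within about 1 mm of the seat and about 2.3° in yaw, matching the corner. The green one was fully hidden under it.

**Stack in the shelf:** I touched the back plate lightly to find the lengthwise position, backed off 4.5 mm, centred the stack between the posts, and lowered it until it touched at the expected height. The last wrist view put the red blank at about (606, 43) mm, yaw -3.7°. The shelf's centre is about (606, 41) mm, yaw -3.8°. No green showed at the squaring corner in the scene camera.

**Checks that disagreed:**
- A wrist-camera fit of the hung shelf gave a tilt of 0.05–0.07 rad and an x about 6 mm too large. The two touches, the top camera and the plate contact contradicted it, and I went with those.
- The green blank under the red one was inferred from grip width, landing height and weight, not seen.
- The top camera's final outline of the red blank was cut short, probably by shadow or the arm, so I did not use it.
- I did not measure the shelf's tilt again after placing the stack.

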